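Ready the dowel-drilling station: clear, load, hang up

TASK

Get the dowel-drilling station ready for the next class. First sweep all the loose wood chips along the drill bed and off its open end into the chip tray, with the wooden scraper block and not with the fingers; stand the scraper upright back in its wooden rest; then load every small board lying on the bench into the jig's spring-loaded magazine, one at a time and flat, pushing each down until the spring catches at both ends have closed over it. Also hang the ear defenders by their headband over the bar of the stand, and do not shift the tin or the glue bottle.

Things in the scene. Friction and masses are not known exactly. Their poses are not given: they have to be found in the camera images.
- jig: Drilling jig fixed to the bench, 130 mm (x) by 445 mm (y); origin on the bench under it, its y axis runs along it, z up. Base board 18 mm thick, y -210 to 125 mm. Drill bed on it from y -50 to 125, 110 mm wide between two aluminium rails 14 mm high, 10 thick. Beyond y 125: open steel chip tray, 130 by 110 mm, floor at z 3, rim at z 35 mm. Centred on y -125 mm: the magazine.
- magazine (a point): Middle of the magazine's foot on the base board, axes as the jig's. Open-topped pocket 103 mm (y) by 63 mm (x). Wooden end walls across y, 15 mm thick, 84 mm wide, to z 123 mm above the bench (drill bushes in the one by the bed). Guides 6 mm thick at the four corners only, flared outwards from z 125 to 139 mm; the long sides are open for 66 mm in the middle, for fingers beside a board.
- pocket (a point): Middle of the magazine's mouth in the plane of its catches' undersides, z 125 mm; axes as the jig's. A steel spring catch 40 mm wide at each end (y) reaches 6.5 mm in. Its top slopes in and down (gap 107 mm at z 141, 90 mm at z 127): a board pushed down spreads both (10 to 15 N with the follower). They spring back once its top is 3 mm below this plane; their flat undersides then hold it down.
- follower (a joint): Aluminium plate in the magazine that carries the boards, pressed up by flat tape springs (about 7 N throughout). 0 m: empty, plate top level with the catches' undersides; grows downwards, 0.018 m for each loaded board; stop at 0.098 m.
- bed_end (a point): Middle of the open end of the drill bed, on its surface, 18 mm above the bench; axes as the jig's: +y points out over the chip tray, -y back along the bed to the magazine, whose wall is 184 mm away.
- scraper: Wooden scraper block, 130 g, standing upright; origin at the middle of its underside. Blade 28 mm thick (x), 100 mm long (y), 50 mm high; on its middle a dark handle 24 mm (x) by 28 mm (y), from 50 to 110 mm height.
- rest: Shallow wooden rest of the scraper, fixed to the bench, 62 mm (x) by 136 mm (y); origin on the bench under its middle. Floor 6 mm above the bench, rim 16 mm; recess 50 mm (x) by 124 mm (y). The scraper starts in it, blade along y.
- ears: Ear defenders, 250 g, standing on their two cups; origin on the bench below the middle. y runs from cup to cup (cups 65 mm in x, 85 mm high, 114 mm apart inside, 192 mm outside). Headband 30 mm wide (x), an arch above; its flat padded crown, 35 mm long (y), is 16 mm thick, from z 174 to 190 mm.
- crown (a point): Middle of the underside of the ear defenders' headband crown, 174 mm above the feet of the cups; axes as the ear defenders'.
- stand: Stand for the ear defenders, fixed to the bench. A level round steel bar, 16 mm thick, along its x from -75 mm (free end, a 20 mm ball, towards the robot) to the wooden post (22 mm, x 75 to 97 mm, 210 mm high); foot 90 by 110 by 12 mm from x 50 to 140 mm. Origin on the bench below the bar's middle.
- bar (a point): Middle of the stand's bar, on its top, 205 mm above the bench; axes as the stand's, the bar runs along x. The headband goes over it with the cups on either side (their y across the bar); they then hang 31 mm clear of the bench.
- board1: Small planed board, 60 mm (x) by 100 mm (y) by 18 mm thick, about 70 g, lying flat on the bench; origin at the middle of its underside. Three to five boards are present; either face up and either end first will do.
- board2: Small planed board, 60 mm (x) by 100 mm (y) by 18 mm thick, about 70 g, lying flat on the bench; origin at the middle of its underside. Three to five boards are present; either face up and either end first will do.
- board3: Small planed board, 60 mm (x) by 100 mm (y) by 18 mm thick, about 70 g, lying flat on the bench; origin at the middle of its underside. Three to five boards are present; either face up and either end first will do.
- board4: Small planed board, 60 mm (x) by 100 mm (y) by 18 mm thick, about 70 g, lying flat on the bench; origin at the middle of its underside. Three to five boards are present; either face up and either end first will do.
- board5: Small planed board, 60 mm (x) by 100 mm (y) by 18 mm thick, about 70 g, lying flat on the bench; origin at the middle of its underside. Three to five boards are present; either face up and either end first will do.
- chip1: Loose wood chip, a block 24 by 32 by 14 mm, 11 g, lying on the drill bed; origin at the middle of its underside. Two to four chips are present.
- chip2: Loose wood chip, a block 24 by 32 by 14 mm, 11 g, lying on the drill bed; origin at the middle of its underside. Two to four chips are present.
- chip3: Loose wood chip, a block 24 by 32 by 14 mm, 11 g, lying on the drill bed; origin at the middle of its underside. Two to four chips are present.
- chip4: Loose wood chip, a block 24 by 32 by 14 mm, 11 g, lying on the drill bed; origin at the middle of its underside. Two to four chips are present.
- tin: Open steel tin, 74 mm wide, 105 mm high, to be left alone; origin under its middle.
- glue: White glue bottle, 60 mm wide, 170 mm high, to be left alone; origin under its middle.
Things that resemble listed ones, but are neither listed nor needed, are in the scene too. What is shaped like the board3 but blue or green is not meant.

How it is judged:
By the outcome, as a careful person would: the job done as asked, in the order asked, and still so for the second after the job is handed in, with the robot touching nothing.
Of board1, board2, board3, board4, board5 only 3 to 5 are there at a start; the rules pass over those that are not, and their reading is None.
Of chip1, chip2, chip3, chip4 only 2 to 4 are there at a start; the rules pass over those that are not, and their reading is None.
At some moment in a run one of board1, board2, board3, board4, board5 may be knocked a few centimetres aside while the robot is not near it.
It also fails if it takes over 210 s, if anything falls off the work surface, if the arm or the gripper's body presses on something with over 40 N, if the wrist force passes 120 N, or if a joint passes its speed limit or range.

ROBOT

A 7-joint arm with a two-finger parallel gripper is mounted at the origin on the work surface. World frame = base frame: x ahead of the robot, y to its left, z up, the work surface at z = 0. Lengths are in m, angles in rad, forces in N, time in s.
With the tool pointing down it reaches from about 0.425 to 0.925 m from the base axis. Payload 6.8 kg.
Tool frame: the origin (TCP) lies at the very end of the fingers, on their centre line; the grasp point (between the pads) lies 19 mm behind it; z points along the fingers, y is the line along which they close (so a half turn about z gives the same grasp; the last joint's range is limited). The gripper opens to 85 mm and grips with 20 to 120 N. Pads are 22 mm wide; open, the fingers measure 114 mm over their backs; the gripper's body (76 mm by 85 mm) begins 54 mm behind the grasp point. The pads swing forward as they close: fully open they stand 13 mm farther back than shut.
Start: joints at [1.008, 0.477, 0.022, 1.555, -0.011, 1.109, -0.083], TCP at [0.297, -0.606, 0.231] pointing down, gripper open.
Joint ranges: [-2.96, 2.96], [-0.34, 2.1], [-1.41, 1.46], [0.24, 2.44], [-1.37, 4.51], [0.17, 1.92], [-2.96, 2.96]. Speed limits (rad/s): [2.39, 2.39, 3.14, 3.14, 3.14, 3.14, 3.14].

INTERFACE

Orientations are given as a unit quaternion [w, x, y, z].
In Python, from plant import robot gives the robot as it stands. The module is installed in compiled form; this text tells all that it offers.
- The arm moves only by the tool move_arm, never from a script. Its argument "motion" is one flat list of numbers, 7 for each row, row after row: the shift along the tool's x, y, z in mm, then the turn, a rotation vector about the tool's x, y, z in degrees, then the closure, from 0 (fully open) to 1 (shut). In form: [dx, dy, dz, wx, wy, wz, hand, dx, dy, dz, wx, wy, wz, hand, ...]. A call has 1 to 12 rows; each row shifts and turns the commanded pose from where the row before left it, along the tool's axes as they then stand; what a row does not reach is not made up. A row lasts 1/12 s, in which the tool goes at most 41.7 mm and 7.16 degrees, less where a joint would pass 70% of its speed; a pose out of reach is approached as far as the arm can. A call is refused whole if a number of a shift passes 41.7 or a number of a turn 7.16, either way. A call with a gripper value outside its range is refused whole. The fingers move at their own pace and stop on an object; "squeeze" is the grip in N (left out, the last holds). Time passes only in rows, so rows that do not move let the fingers close. It gives the time, the measured TCP pose, the force, the opening and the grip force at its end, in the units of the state.
- robot.get_state(): the state, without advancing time (a new reading comes with each control period).
- robot.camera(name): name is "side" or "top"; returns a dict with "frame" (420x560x3 uint8, blue, green, red), "fx", "fy", "cx", "cy" (pixels), "xyz" and "rotation" of the camera in the world. Camera axes: x right, y down, z forward; pixel columns grow to the right and rows downward; lengths in m; the calibration is good to about 2 mm. A picture is of the moment at which its call begins. There is no depth.
- robot.sign_off(): hands the job in; it is judged then, once.
Trained networks look in a picture, given as the dict that the camera call returned (one of the last four; its "shot" number tells which), for a name from the list of things; names that differ only in an ending like _2 or _b are one class to them, and where a whole thing is asked for, a point or a joint stands for the part that bears it (a point fixed in the world has none). Each returns a list of dicts, best first, with "p" (0 to 1); they miss things now and then, are a little off and sometimes report something else, mostly with a low value. They report only what shows in the picture. A call takes as long as a camera call. They do not tell look-alikes from the thing itself.
- robot.masks_of(picture, name): "region" (420x560 bool, what is visible of it) and "pixel" ([column, row] in pixels, amid what is visible of it).
The state is a dict: "clock": time; "q": joint angles; "qvel": joint speeds; "joint_efforts": joint torques, N m; "tcp_pos": TCP position; "tool_rot": TCP orientation; "wrist_force": force on the tool from outside, world axes, zero at the start; "wrist_torque": the same for the moment, N m; "opening": finger opening in m; "grasp_force": force on a finger pad.
Only numpy, scipy, OpenCV 4.12 (cv2) and the standard library are available. Lean on these libraries where they do the work, as an engineer would, in place of code of your own. Each camera call takes 0.05 s, during which the arm holds its last target. There are 200 camera calls.

## Working session

There is one attempt and no reset: what is moved stays moved. The work goes in short steps, Python scripts to look and compute and a tool call to move; the robot and the scene stay as the last step left them, time stands still between calls to the robot, and variables do not carry over. Pictures are saved under pics/ and viewed, at most 14 in all, crops included, and the job is handed in when it is done.

Besides the shell and the picture viewer there is one more tool, called after "Emit:" in YAML: its name, and indented under it one key for each argument. move_arm: Moves the arm, as the interface text tells. Its arguments: {"type":"object","properties":{"motion":{"type":"array","items":{"type":"number"}},"squeeze":{"type":"number"}},"required":["motion"]}

```bash
mkdir -p pics; cat > h.py <<'E'
import numpy as np,cv2
from plant import robot
from scipy.spatial.transform import Rotation as R
def rot(c):
    r=np.array(c["rotation"],float)
    return r if r.shape==(3,3) else R.from_quat(r.ravel(),scalar_first=True).as_matrix()
def ray(c,px,z):
    d=rot(c)@np.array([(px[0]-c["cx"])/c["fx"],(px[1]-c["cy"])/c["fy"],1.])
    o=np.array(c["xyz"]); return o+d*(z-o[2])/d[2]
def proj(c,P):
    p=(np.atleast_2d(P)-np.array(c["xyz"]))@rot(c)
    return np.c_[c["fx"]*p[:,0]/p[:,2]+c["cx"],c["fy"]*p[:,1]/p[:,2]+c["cy"]]
def rect(c,region,z):
    """min area rect of region back-projected to height z: centre, (long,short) mm, yaw of long axis deg"""
    v,u=np.nonzero(region)
    P=np.array([ray(c,(a,b),z)[:2] for a,b in zip(u,v)],np.float32)*1000
    (x,y),(w,h),a=cv2.minAreaRect(P)
    if w<h: w,h,a=h,w,a+90
    return np.round([x,y,w,h,(a+90)%180-90],1)
E
python3 - <<'E'
from h import *
s=robot.get_state(); print({k:np.round(v,3) for k,v in s.items()})
for n in("top","side"):
    c=robot.camera(n); cv2.imwrite(f"pics/{n}0.png",c["frame"]); print(n,c["fx"],c["cx"],c["cy"],c["xyz"],np.round(rot(c),3).tolist())
    for k in "jig scraper rest ears stand board1 chip1 tin glue".split():
        for d in robot.masks_of(c,k): print(k,round(d["p"],2),np.round(d["pixel"]),d["region"].sum())
E
```

```text
{'clock': np.float64(0.0), 'q': array([ 1.008,  0.478,  0.022,  1.556, -0.012,  1.109, -0.083]), 'qvel': array([ 0.001, -0.002,  0.001, -0.   , -0.001, -0.001,  0.   ]), 'joint_efforts': array([ 0.0000e+00, -5.9645e+01,  1.6080e+00, -2.8119e+01,  1.2000e-02,
        9.0000e-03,  0.0000e+00]), 'tcp_pos': array([ 0.296, -0.606,  0.23 ]), 'tool_rot': array([-0.001,  0.974,  0.225, -0.   ]), 'wrist_force': array([-0.295, -0.143,  0.714]), 'wrist_torque': array([-0.021, -0.012, -0.025]), 'grasp_force': np.float64(0.0), 'opening': np.float64(0.086)}
top 500.0241395088497 284.09297584007754 209.05257015425548 [0.21998287 0.03640929 1.51767571] [[-0.006, -0.984, 0.179], [-1.0, 0.008, 0.012], [-0.013, -0.179, -0.984]]
jig 0.74 [311. 165.] 6069
scraper 0.78 [200. 168.] 402
scraper 0.29 [310. 176.] 73
rest 0.75 [207. 176.] 510
rest 0.22 [409. 238.] 1232
ears 0.75 [408. 240.] 1224
stand 0.8 [443. 163.] 1483
board1 0.91 [338. 224.] 676
board1 0.79 [387. 286.] 748
board1 0.73 [168. 217.] 607
board1 0.65 [258. 253.] 730
board1 0.64 [298. 230.] 599
chip1 0.53 [309. 176.] 79
tin 0.85 [160. 151.] 627
glue 0.92 [132. 181.] 575
glue 0.17 [310. 162.] 6249
side 432.938476196049 278.79643221690577 207.62892575400397 [-0.04238191  0.91684862  0.67834281] [[-0.85, -0.268, 0.453], [-0.526, 0.394, -0.754], [0.024, -0.879, -0.476]]
jig 0.57 [248. 218.] 4892
scraper 0.75 [170. 266.] 1154
scraper 0.61 [120. 311.] 1999
scraper 0.25 [171. 280.] 509
rest 0.78 [177. 284.] 607
rest 0.38 [358. 187.] 1727
ears 0.65 [361. 191.] 1607
stand 0.79 [310. 154.] 960
stand 0.45 [226. 225.] 68
board1 0.94 [298. 279.] 810
board1 0.68 [191. 323.] 1292
board1 0.66 [296. 247.] 560
board1 0.61 [313. 223.] 432
board1 0.58 [388. 224.] 491
chip1 0.63 [258. 218.] 77
chip1 0.63 [251. 215.] 4870
chip1 0.44 [231. 227.] 76
glue 0.94 [122. 308.] 2013
```

```bash
python3 - <<'E'
import cv2
a=cv2.imread("pics/top0.png");cv2.imwrite("pics/top0c.png",cv2.resize(a[100:330,100:500],(800,460),interpolation=cv2.INTER_CUBIC))
a=cv2.imread("pics/side0.png");cv2.imwrite("pics/side0c.png",cv2.resize(a[100:370,70:450],(800,568),interpolation=cv2.INTER_CUBIC))
E
```

```text
(no output)
```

View pics/top0c.png

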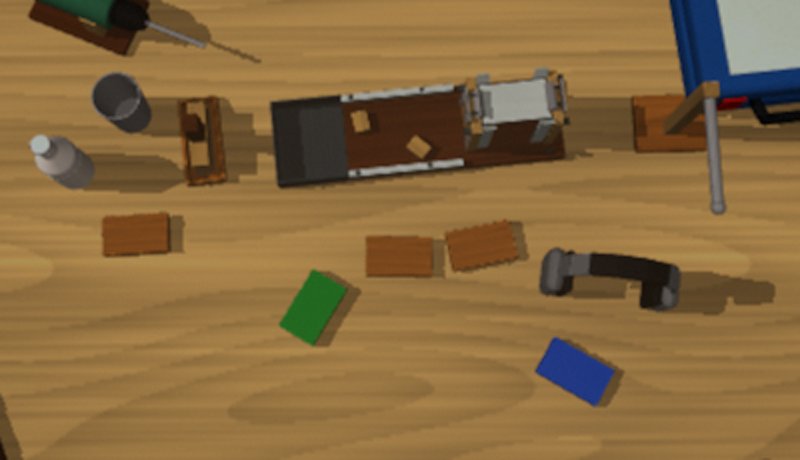

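View pics/side0c.png

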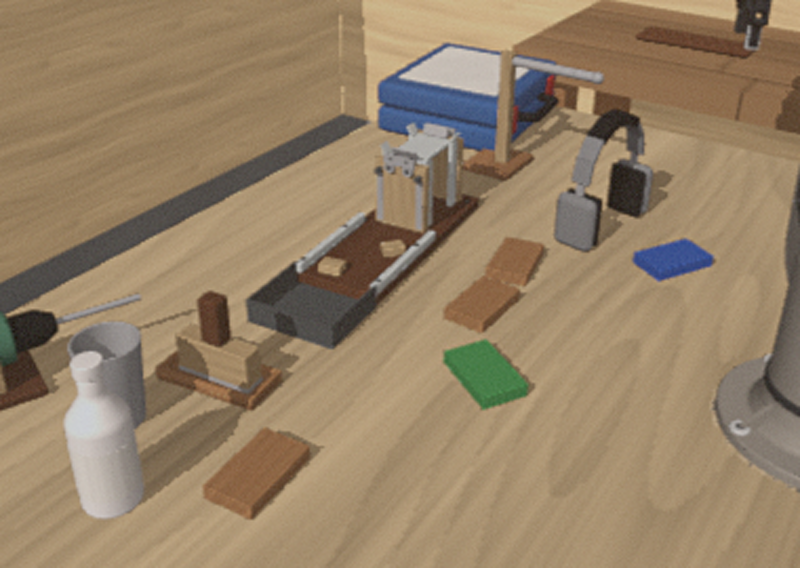

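Brown boards are at top px (168,217), (298,230) and (338,224). The blue one at (387,286) and the green one at (258,253) are look-alikes. The two chips are near (280,160) and (309,176). Next I'll fit poses by silhouettes in both views.

```bash
cat > fit.py <<'E'
from h import *
from scipy.optimize import minimize
def B(x0,x1,y0,y1,z0,z1): return np.array([[x,y,z] for x in(x0,x1) for y in(y0,y1) for z in(z0,z1)],float)/1000
def cup(s): return B(-32,32,*sorted((57*s,96*s)),0,85)
def arch(s): return B(-15,15,*sorted((18*s,60*s)),150,185)
M=dict(
 jig=[B(-65,65,-210,125,0,18),B(-65,65,125,235,0,35),B(-65,-55,-50,125,18,32),B(55,65,-50,125,18,32),
  B(-42,42,-191.5,-176.5,18,123),B(-42,42,-73.5,-58.5,18,123),B(-37,-31,-177,-158,18,139),B(31,37,-177,-158,18,139),B(-37,-31,-92,-73,18,139),B(31,37,-92,-73,18,139),B(-30,30,-175,-75,115,125)],
 board=[B(-30,30,-50,50,0,18)],
 scraper=[B(-14,14,-50,50,6,56),B(-12,12,-14,14,56,116)],
 rest=[B(-31,31,-68,68,0,16)],
 stand=[B(-75,75,-8,8,189,205),B(75,97,-11,11,0,210),B(50,140,-55,55,0,12)],
 chip=[B(-12,12,-16,16,18,32)])
def sil(c,name,p):
    m=np.zeros((840,1120),np.uint8); cs,sn=np.cos(p[2]),np.sin(p[2])
    for b in M[name]:
        w=b@np.array([[cs,sn,0],[-sn,cs,0],[0,0,1]])+[p[0],p[1],0]
        cv2.fillConvexPoly(m,cv2.convexHull(np.round(proj(c,w)*2*16).astype(np.int32))[:,0],255,shift=4)
    return cv2.resize(m,(560,420),interpolation=cv2.INTER_AREA)/255.
def fit(name,p0,obs,steps=(.01,.01,.08)):
    def f(p):
        t=0
        for c,r in obs:
            s=sil(c,name,p); t+=np.minimum(s,r).sum()/np.maximum(s,r).sum()
        return 1-t/len(obs)
    best=None
    for k in(1,.4,.15):
        x=p0 if best is None else best.x
        sx=np.array([x]+[np.array(x)+k*np.eye(3)[i]*steps[i] for i in range(3)])
        best=minimize(f,x,method="Nelder-Mead",options=dict(initial_simplex=sx,xatol=1e-5,fatol=1e-5))
    return np.r_[np.round(best.x[:2]*1000,1),np.round(np.degrees(best.x[2]),2),round(1-best.fun,3)]
E
python3 - <<'E'
from fit import *
T=robot.camera("top");S=robot.camera("side")
def near(c,n,px):
    L=[d for d in robot.masks_of(c,n) if np.hypot(*(np.array(d["pixel"])-px))<14]
    return L[0]["region"].astype(float) if L else None
def go(n,key,tp,sp,z,yaw):
    g=ray(T,tp,z); p0=[g[0],g[1],yaw]
    obs=[(c,r) for c,r in((T,near(T,key,tp)),(S,near(S,key,sp))) if r is not None]
    print(n,key,np.round(g,3),[(c["shot"],fit(n,p0,[(c,r)]).tolist()) for c,r in obs],"both",fit(n,p0,obs).tolist())
go("jig","jig",(311,165),(248,218),.05,.08)
go("scraper","scraper",(200,168),(170,266),.05,0)
go("rest","rest",(202,170),(177,284),.01,0)
go("stand","stand",(443,163),(310,154),.1,0)
go("board","board1",(168,217),(191,323),.018,1.57-1.57)
go("board","board1",(298,230),(296,247),.018,0)
go("board","board1",(338,224),(313,223),.018,.1)
go("chip","chip1",(280,160),(231,227),.03,0)
go("chip","chip1",(309,176),(258,218),.03,-.7)
for c,px in((T,(408,240)),(S,(361,191))):
    r=near(c,"ears",px); print(rect(c,r>0,.1))
E
```

```text
jig jig [ 0.623 -0.029  0.05 ] [(3, [632.1, -38.6, 5.8, 0.932]), (4, [633.6, -38.0, 5.98, 0.92])] both [632.5, -38.4, 5.97, 0.923]
scraper scraper [0.616 0.308 0.05 ] [(3, [634.3, 301.5, 8.56, 0.342]), (4, [620.1, 311.7, -85.88, 0.925])] both [619.3, 310.3, -84.57, 0.913]
rest rest [0.621 0.309 0.01 ] [(3, [582.3, 317.4, 13.73, 0.244]), (4, [619.7, 312.5, -82.66, 0.48])] both [586.0, 283.4, 5.12, 0.253]
stand stand [ 0.611 -0.412  0.1  ] [(3, [545.2, -414.8, -0.55, 0.909])] both [545.2, -414.8, -0.55, 0.909]
board board1 [0.472 0.408 0.018] [(3, [470.2, 408.0, 4.78, 0.882]), (4, [472.3, 409.2, 3.85, 0.963])] both [471.9, 409.0, 3.76, 0.919]
board board1 [0.429 0.012 0.018] [(3, [434.5, 9.9, -0.28, 0.9]), (4, [435.2, 6.9, 0.34, 0.941])] both [434.5, 7.5, -0.25, 0.913]
board board1 [ 0.446 -0.109  0.018] [(3, [449.4, -117.3, 11.51, 0.952]), (4, [451.4, -117.8, 11.08, 0.946])] both [450.1, -117.2, 11.38, 0.938]Traceback (most recent call last):
  File "<stdin>", line 17, in <module>
  File "<stdin>", line 9, in go
  File "fit.py", line 30, in fit
    best=minimize(f,x,method="Nelder-Mead",options=dict(initial_simplex=sx,xatol=1e-5,fatol=1e-5))
    res = _minimize_neldermead(fun, x0, args, callback, bounds=bounds,
                               **options)
    fsim[k] = func(sim[k])
              ~~~~^^^^^^^^
    fx = function(np.copy(x), *(wrapper_args + args))
  File "fit.py", line 25, in f
    return 1-t/len(obs)
             ~^~~~~~~~~
ZeroDivisionError: division by zero
```

```bash
cat >> fit.py <<'E'
def seg(y0,z0,y1,z1,t,w):
    d=np.array([y1-y0,z1-z0]);n=np.array([-d[1],d[0]])/np.hypot(*d)*t/2
    return np.array([[x,y,z] for x in(-w,w) for (y,z) in((y0,z0)+n,(y0,z0)-n,(y1,z1)+n,(y1,z1)-n)])/1000
M["ears"]=[cup(1),cup(-1),B(-15,15,-17.5,17.5,174,190)]+[k for s in(1,-1) for k in(seg(17*s,182,58*s,155,14,15),seg(58*s,155,78*s,85,10,12))]
def draw(img,c,name,p,col):
    m=(sil(c,name,[p[0]/1000,p[1]/1000,np.radians(p[2])])>.5).astype(np.uint8)
    cs,_=cv2.findContours(cv2.resize(m,None,fx=2,fy=2),cv2.RETR_EXTERNAL,cv2.CHAIN_APPROX_NONE); cv2.drawContours(img,cs,-1,col,1)
E
python3 - <<'E'
from fit import *
T=robot.camera("top");S=robot.camera("side")
E={}
for c,px in((T,(408,240)),(S,(361,191))):
    L=[d for d in robot.masks_of(c,"ears") if np.hypot(*(np.array(d["pixel"])-px))<25]
    if L: E[c["shot"]]=(c,L[0]["region"].astype(float))
g=ray(T,(408,235),.1); print(g)
for k in list(E.values()): print(fit("ears",[g[0],g[1],-.1],[k]))
e=fit("ears",[g[0],g[1],-.1],list(E.values())); print("both",e)
a=np.radians(5.95); J=np.array([632.7,-38.3])
for c in(T,S):
  for d in robot.masks_of(c,"chip1"):
    if d["region"].sum()<150:
        r=rect(c,d["region"],.027); q=(r[:2]-J)@np.array([[np.cos(a),-np.sin(a)],[np.sin(a),np.cos(a)]]); print("chip",d["p"],d["pixel"],r,"jigframe",q)
# manual chips from picture
for px in((280,160),(309,174)):
    r=ray(T,px,.027)[:2]*1000; print((r-J)@np.array([[np.cos(a),-np.sin(a)],[np.sin(a),np.cos(a)]]))
for c,n,cr in((T,"t",(100,330,100,500)),(S,"s",(100,370,70,450))):
    im=cv2.resize(c["frame"],None,fx=2,fy=2,interpolation=cv2.INTER_CUBIC)
    for nm,p in(("jig",(632.7,-38.3,5.95)),("scraper",(619.7,311,-85)),("rest",(619.7,311,-85)),("stand",(545.2,-414.8,-.55)),("ears",e),("board",(471.9,409,3.8)),("board",(434.5,7.5,0)),("board",(450.1,-117.2,11.4))): draw(im,c,nm,p,(255,255,0))
    im=im[cr[0]*2:cr[1]*2,cr[2]*2:cr[3]*2]; cv2.imwrite(f"pics/{n}1.png",im)
E
```

```text
[ 0.40063913 -0.2992499   0.1       ]
[ 393.   -300.8    -8.63    0.85]
[ 396.3   -307.5     -9.7      0.829]
both [ 392.8   -300.9     -9.81     0.831]
chip 0.52 [309.9, 177.2] [601.4 -24.   35.1  28.8  45.1] jigframe [-29.64903289  17.467537  ]
chip 0.56 [257.5, 218.9] [601.2 -23.3  42.8  33.2 -55. ] jigframe [-29.77539306  18.18449802]
chip 0.48 [227.5, 226.3] [643.9  67.   39.2  36.6 -77.1] jigframe [ 22.05511744 103.57172295]
[ 23.86196052 101.9542036 ]
[-30.39073986  18.34000673]
```

View pics/t1.png

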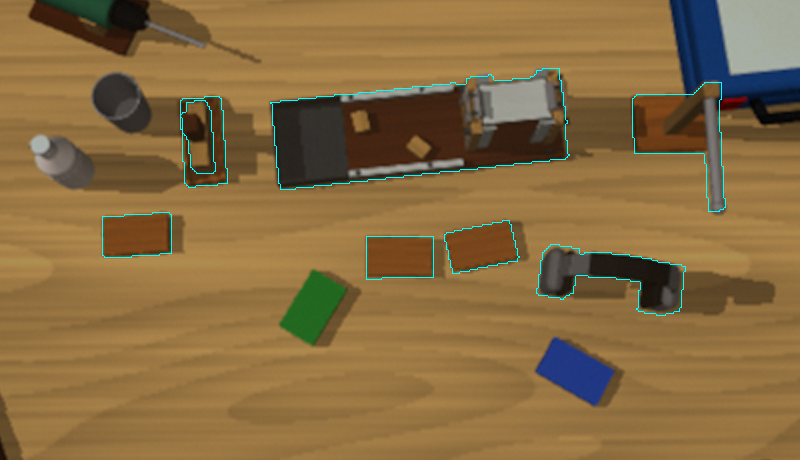

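View pics/s1.png

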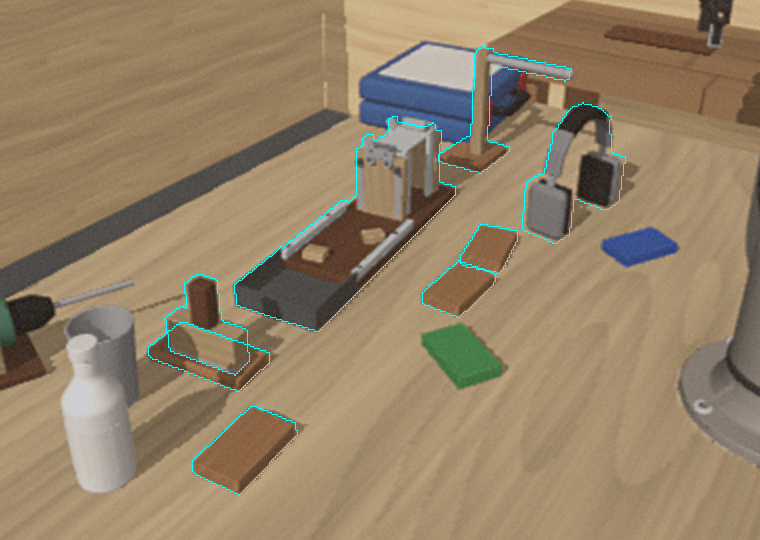

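```bash
cat > plan.py <<'E'
from h import *
def plan(x,y,z,yaw,show=True):
    """total turn (rotvec deg, tool axes) to tool-down with tool y at yaw, then shift in the NEW tool axes (mm)"""
    s=robot.get_state(); Rc=R.from_quat(s["tool_rot"],scalar_first=True)
    best=None
    for k in(0,180):
        a=np.radians(yaw+k); ty=np.array([np.cos(a),np.sin(a),0]); tz=np.array([0,0,-1.]); Rn=R.from_matrix(np.c_[np.cross(ty,tz),ty,tz])
        w=(Rc.inv()*Rn).as_rotvec(degrees=True)
        if best is None or np.linalg.norm(w)<np.linalg.norm(best[0]): best=(w,Rn)
    d=best[1].inv().apply(np.array([x,y,z])-s["tcp_pos"]*1000)
    print("t",round(float(s["clock"]),2),"tcp",np.round(s["tcp_pos"]*1000,1),"turn",np.round(best[0],2),"shift",np.round(d,1),"F",np.round(s["wrist_force"],1),"open",round(float(s["opening"])*1000,1))
def J(x,y): # jig frame mm -> world
    a=np.radians(5.95); return np.array([632.7,-38.3])+np.array([[np.cos(a),-np.sin(a)],[np.sin(a),np.cos(a)]])@[x,y]
E
python3 - <<'E'
from plan import *
T=robot.camera("top")
for d in robot.masks_of(T,"scraper")[:1]:
    v,u=np.nonzero(d["region"]); i=T["frame"][v,u].sum(1)<150
    print(ray(T,(196.5,160),.116))
print(J(0,-36),J(0,130),J(0,-125))
plan(619.7,311,260,5.3)
E
```

```text
[0.6227319 0.3067147 0.116    ]
[636.43177942 -74.10605846] [619.22412987  90.99965555] [ 645.65756744 -162.62659187]
t 2.3 tcp [ 296.5 -606.4  231.3] turn [  0.     0.   -69.24] shift [883.6 406.5 -28.7] F [ 0.2 -0.5  0.8] open 85.3
```

Emit:
move_arm:
  motion: [0, 0, -3, 0, 0, -6.92, 0, 0, 0, -3, 0, 0, -6.92, 0, 0, 0, -3, 0, 0, -6.92, 0, 0, 0, -3, 0, 0, -6.92, 0, 0, 0, -3, 0, 0, -6.92, 0, 0, 0, -3, 0, 0, -6.92, 0, 0, 0, -3, 0, 0, -6.92, 0, 0, 0, -3, 0, 0, -6.92, 0, 0, 0, -3, 0, 0, -6.92, 0, 0, 0, -2, 0, 0, -6.92, 0]

```text
clock: 3.13
tcp_pos: [0.2965, -0.6065, 0.2607]
tool_rot: [0.0, 0.672, 0.741, -0.0]
wrist_force: [-0.3, 0.3, -0.9]
opening: 0.0853
grasp_force: 0.0
```

Emit:
move_arm:
  motion: [36.8, 16.9, 0, 0, 0, 0, 0, 36.8, 16.9, 0, 0, 0, 0, 0, 36.8, 16.9, 0, 0, 0, 0, 0, 36.8, 16.9, 0, 0, 0, 0, 0, 36.8, 16.9, 0, 0, 0, 0, 0, 36.8, 16.9, 0, 0, 0, 0, 0, 36.8, 16.9, 0, 0, 0, 0, 0, 36.8, 16.9, 0, 0, 0, 0, 0, 36.8, 16.9, 0, 0, 0, 0, 0, 36.8, 16.9, 0, 0, 0, 0, 0, 36.8, 16.9, 0, 0, 0, 0, 0, 36.8, 16.9, 0, 0, 0, 0, 0]

```text
clock: 4.13
tcp_pos: [0.4583, -0.1463, 0.2607]
tool_rot: [0.001, 0.674, 0.739, 0.0]
wrist_force: [1.7, -0.1, -0.1]
opening: 0.085
grasp_force: 0.0
```

Emit:
move_arm:
  motion: [36.8, 16.9, 0, 0, 0, 0, 0, 36.8, 16.9, 0, 0, 0, 0, 0, 36.8, 16.9, 0, 0, 0, 0, 0, 36.8, 16.9, 0, 0, 0, 0, 0, 36.8, 16.9, 0, 0, 0, 0, 0, 36.8, 16.9, 0, 0, 0, 0, 0, 36.8, 16.9, 0, 0, 0, 0, 0, 36.8, 16.9, 0, 0, 0, 0, 0, 36.8, 16.9, 0, 0, 0, 0, 0, 36.8, 16.9, 0, 0, 0, 0, 0, 36.8, 16.9, 0, 0, 0, 0, 0, 36.8, 16.9, 0, 0, 0, 0, 0]

```text
clock: 5.13
tcp_pos: [0.6201, 0.3118, 0.2602]
tool_rot: [0.0, 0.674, 0.739, -0.0]
wrist_force: [1.1, 0.7, 0.1]
opening: 0.0855
grasp_force: 0.0
```

```bash
python3 -c "
from plan import *
plan(620.5,310,73,5.3)"
```

```text
t 5.13 tcp [620.1 311.8 260.2] turn [ 0.01  0.02 -0.08] shift [ -1.9   0.2 187.2] F [1.1 0.7 0.1] open 85.5
```

Emit:
move_arm:
  motion: [-1.9, 0, 35, 0, 0, 0, 0, 0, 0, 35, 0, 0, 0, 0, 0, 0, 35, 0, 0, 0, 0, 0, 0, 30, 0, 0, 0, 0, 0, 0, 20, 0, 0, 0, 0, 0, 0, 15, 0, 0, 0, 0, 0, 0, 12, 0, 0, 0, 0, 0, 0, 5.2, 0, 0, 0, 0, 0, 0, 0, 0, 0, 0, 0]

```text
clock: 5.88
tcp_pos: [0.6196, 0.3082, 0.0725]
tool_rot: [-0.0, 0.674, 0.739, -0.0]
wrist_force: [0.0, -0.1, 0.5]
opening: 0.0854
grasp_force: 0.0
```

Emit:
move_arm:
  motion: [0, 0, 0, 0, 0, 0, 1, 0, 0, 0, 0, 0, 0, 1, 0, 0, 0, 0, 0, 0, 1, 0, 0, 0, 0, 0, 0, 1, 0, 0, 0, 0, 0, 0, 1, 0, 0, 0, 0, 0, 0, 1, 0, 0, 0, 0, 0, 0, 1, 0, 0, 0, 0, 0, 0, 1]
  squeeze: 60

```text
clock: 6.55
tcp_pos: [0.6203, 0.3086, 0.074]
tool_rot: [0.0, 0.674, 0.739, 0.001]
wrist_force: [0.1, -0.0, 5.3]
opening: 0.0274
grasp_force: 59.6
```

Emit:
move_arm:
  motion: [0, 0, -20, 0, 0, 0, 1, 0, 0, -35, 0, 0, 0, 1, 0, 0, -35, 0, 0, 0, 1, 0, 0, -35, 0, 0, 0, 1, 0, 0, 0, 0, 0, 0, 1]

```text
clock: 6.97
tcp_pos: [0.6223, 0.311, 0.2058]
tool_rot: [0.001, 0.674, 0.739, 0.005]
wrist_force: [1.9, 1.9, 0.2]
opening: 0.0274
grasp_force: 59.7
```

```bash
python3 -c "
from plan import *
x,y=J(0,-35);plan(x,y,200,5.95)"
```

```text
t 6.97 tcp [622.3 311.  205.8] turn [ 0.56 -0.29 -0.7 ] shift [-383.5  -25.9    5.8] F [1.9 1.9 0.2] open 27.4
```

Emit:
move_arm:
  motion: [-20, -1, 0, 0, 0, -0.6, 1, -34, -2, 0, 0, 0, 0, 1, -35, -2, 0, 0, 0, 0, 1, -35, -2, 0, 0, 0, 0, 1, -35, -2, 0, 0, 0, 0, 1, -35, -2, 0, 0, 0, 0, 1, -35, -2, 0, 0, 0, 0, 1, -35, -2, 0, 0, 0, 0, 1, -35, -2, 0, 0, 0, 0, 1, -35, -2, 0, 0, 0, 0, 1, -35, -2, 0, 0, 0, 0, 1, -14, -2, 0, 0, 0, 0, 1]

```text
clock: 7.97
tcp_pos: [0.635, -0.0824, 0.1968]
tool_rot: [0.0, 0.673, 0.74, -0.002]
wrist_force: [-0.6, -1.4, -1.5]
opening: 0.0271
grasp_force: 59.6
```

Emit:
move_arm:
  motion: [0, 0, 0, 0, 0, 0, 1, 0, 0, 0, 0, 0, 0, 1, 0, 0, 0, 0, 0, 0, 1]

```text
clock: 8.22
tcp_pos: [0.6354, -0.0731, 0.1978]
tool_rot: [-0.001, 0.669, 0.743, 0.0]
wrist_force: [-0.2, 0.4, -1.3]
opening: 0.0277
grasp_force: 59.6
```

```bash
python3 -c "
from plan import *
x,y=J(0,-35);plan(x,y,86,5.95)
im=[]
for n,(a,b,c,d) in (('top',(130,230,220,360)),('side',(120,270,170,330))):
    k=robot.camera(n)['frame'][a:b,c:d]; im.append(cv2.resize(k,(400,300),interpolation=cv2.INTER_CUBIC))
cv2.imwrite('pics/a2.png',np.hstack(im))"
```

```text
t 8.22 tcp [635.4 -73.1 197.8] turn [-0.02 -0.08  0.01] shift [-1.000e-01  1.000e+00  1.118e+02] F [-0.2  0.4 -1.3] open 27.7
```

View pics/a2.png

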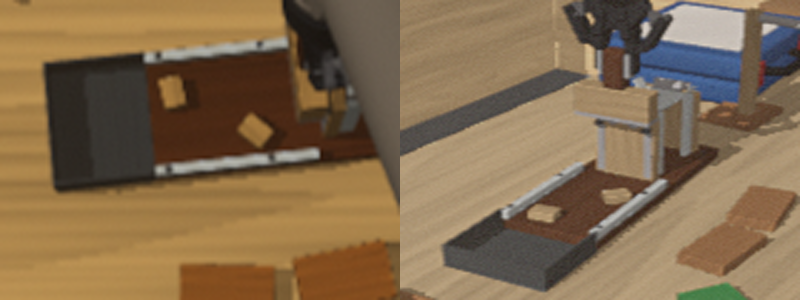

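Emit:
move_arm:
  motion: [5, 1, 10, 0, 0, 0, 1, 0, 0, 25, 0, 0, 0, 1, 0, 0, 25, 0, 0, 0, 1, 0, 0, 20, 0, 0, 0, 1, 0, 0, 15, 0, 0, 0, 1, 0, 0, 8, 0, 0, 0, 1, 0, 0, 4, 0, 0, 0, 1, 0, 0, 3, 0, 0, 0, 1, 0, 0, 1, 0, 0, 0, 1, 0, 0, 0, 0, 0, 0, 1, 0, 0, 0, 0, 0, 0, 1]

```text
clock: 9.23
tcp_pos: [0.6369, -0.07, 0.0881]
tool_rot: [0.001, 0.67, 0.742, 0.001]
wrist_force: [0.2, -0.4, -1.4]
opening: 0.0269
grasp_force: 59.6
```

```bash
python3 -c "
from plan import *
x,y=J(0,132);plan(x,y,86,5.95)"
```

```text
t 9.23 tcp [636.9 -70.   88.1] turn [ 0.1   0.02 -0.1 ] shift [163.9  -0.8   2.1] F [ 0.2 -0.4 -1.4] open 26.9
```

Emit:
move_arm:
  motion: [0, 0, 1, 0, 0, 0, 1, 3, 0, 0.5, 0, 0, 0, 1, 8, 0, 0, 0, 0, 0, 1, 10, 0, 0, 0, 0, 0, 1, 10, 0, 0, 0, 0, 0, 1, 10, 0, 0, 0, 0, 0, 1, 10, 0, 0, 0, 0, 0, 1, 10, 0, 0, 0, 0, 0, 1, 10, 0, 0, 0, 0, 0, 1, 10, 0, 0, 0, 0, 0, 1, 8, 0, 0, 0, 0, 0, 1, 8, 0, 0, 0, 0, 0, 1]

```text
clock: 10.23
tcp_pos: [0.6267, 0.0273, 0.086]
tool_rot: [0.0, 0.67, 0.742, 0.0]
wrist_force: [1.8, 0.9, 2.2]
opening: 0.0271
grasp_force: 59.9
```

```bash
python3 -c "
from plan import *
x,y=J(0,132);plan(x,y,86,5.95)
im=[]
for n,(a,b,c,d) in (('top',(130,230,220,360)),('side',(120,270,170,330))):
    k=robot.camera(n)['frame'][a:b,c:d]; im.append(cv2.resize(k,(400,300),interpolation=cv2.INTER_CUBIC))
cv2.imwrite('pics/a3.png',np.hstack(im))"
```

```text
t 10.23 tcp [626.7  27.3  86. ] turn [ 0.06  0.02 -0.09] shift [66.2 -0.8 -0. ] F [1.8 0.9 2.2] open 27.1
```

View pics/a3.png

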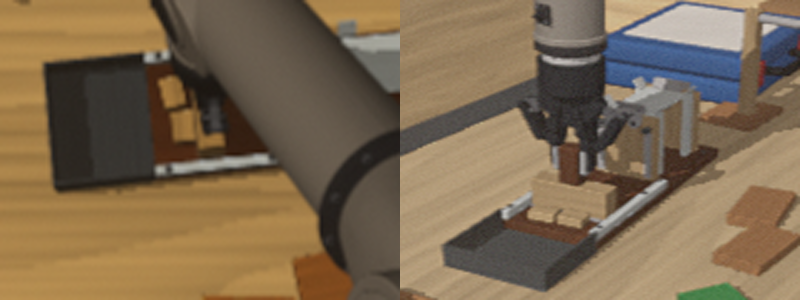

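Both chips are being pushed ahead of the blade, so I'll continue off the end.

Emit:
move_arm:
  motion: [8, 0, 0, 0, 0, 0, 1, 8, 0, 0, 0, 0, 0, 1, 8, 0, 0, 0, 0, 0, 1, 7, 0, 0, 0, 0, 0, 1, 7, 0, 0, 0, 0, 0, 1, 7, 0, 0, 0, 0, 0, 1, 6, 0, 0, 0, 0, 0, 1, 6, 0, 0, 0, 0, 0, 1, 6, 0, 0, 0, 0, 0, 1, 3, 0, 0, 0, 0, 0, 1, 0, 0, 0, 0, 0, 0, 1, 0, 0, 0, 0, 0, 0, 1]

```text
clock: 11.33
tcp_pos: [0.6195, 0.0922, 0.0859]
tool_rot: [0.0, 0.67, 0.742, -0.0]
wrist_force: [0.3, -1.4, 6.8]
opening: 0.0272
grasp_force: 60.7
```

Emit:
move_arm:
  motion: [0, 0, -10, 0, 0, 0, 1, 0, 0, -25, 0, 0, 0, 1, 0, 0, -35, 0, 0, 0, 1, 0, 0, -35, 0, 0, 0, 1, 0, 0, -7, 0, 0, 0, 1, 0, 0, 0, 0, 0, 0, 1, 0, 0, 0, 0, 0, 0, 1]

```text
clock: 11.92
tcp_pos: [0.6186, 0.0924, 0.1968]
tool_rot: [-0.001, 0.67, 0.742, -0.0]
wrist_force: [-1.3, -0.2, -2.5]
opening: 0.0275
grasp_force: 59.9
```

```bash
python3 -c "
from plan import *
plan(620.3,309.5,195,5.3)
im=[]
for n,(a,b,c,d) in (('top',(130,230,220,360)),('side',(150,270,170,330))):
    k=robot.camera(n)['frame'][a:b,c:d]; im.append(cv2.resize(k,(400,300),interpolation=cv2.INTER_CUBIC))
cv2.imwrite('pics/a4.png',np.hstack(im))"
```

```text
t 11.92 tcp [618.6  92.4 196.8] turn [-0.08 -0.01  0.58] shift [216.   21.8   1.8] F [-1.3 -0.2 -2.5] open 27.5
```

View pics/a4.png

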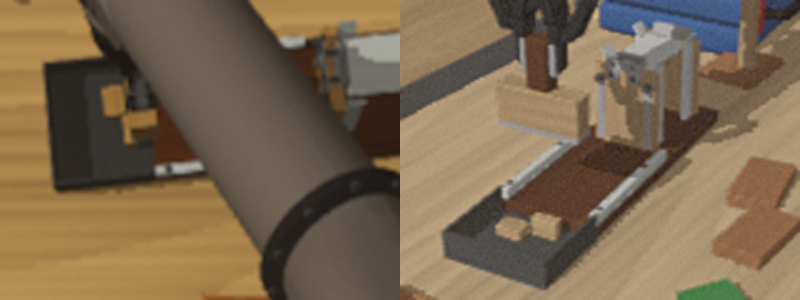

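Emit:
move_arm:
  motion: [18, 2, 0, 0, 0, 0.58, 1, 30, 3, 0, 0, 0, 0, 1, 33, 3, 0, 0, 0, 0, 1, 33, 3, 0, 0, 0, 0, 1, 33, 3, 0, 0, 0, 0, 1, 33, 3, 0, 0, 0, 0, 1, 26, 3, 0, 0, 0, 0, 1, 10, 1.8, 0, 0, 0, 0, 1, 0, 0, 0, 0, 0, 0, 1, 0, 0, 0, 0, 0, 0, 1, 0, 0, 0, 0, 0, 0, 1]

```text
clock: 12.93
tcp_pos: [0.6214, 0.307, 0.1962]
tool_rot: [0.0, 0.675, 0.738, -0.001]
wrist_force: [0.1, -0.2, -2.3]
opening: 0.0274
grasp_force: 59.7
```

```bash
python3 -c "
from plan import *
plan(620.3,309.5,75,5.3)
im=[]
for n,(a,b,c,d) in (('top',(130,220,220,340)),('side',(190,280,170,290))):
    k=robot.camera(n)['frame'][a:b,c:d]; im.append(cv2.resize(k,(400,300),interpolation=cv2.INTER_CUBIC))
cv2.imwrite('pics/a5.png',np.hstack(im))"
```

```text
t 12.93 tcp [621.4 307.  196.2] turn [-0.1   0.13 -0.13] shift [  2.6  -0.9 121.2] F [ 0.1 -0.2 -2.3] open 27.4
```

View pics/a5.png

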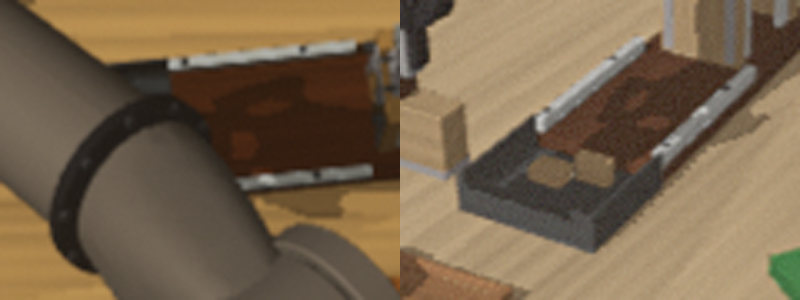

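The bed is clear and both chips are in the tray. Now the scraper goes down into its rest.

Emit:
move_arm:
  motion: [2.6, 0, 25, 0, 0, 0, 1, 0, 0, 30, 0, 0, 0, 1, 0, 0, 25, 0, 0, 0, 1, 0, 0, 18, 0, 0, 0, 1, 0, 0, 10, 0, 0, 0, 1, 0, 0, 6, 0, 0, 0, 1, 0, 0, 4, 0, 0, 0, 1, 0, 0, 2, 0, 0, 0, 1, 0, 0, 0, 0, 0, 0, 1, 0, 0, 0, 0, 0, 0, 1]

```text
clock: 13.87
tcp_pos: [0.6215, 0.3123, 0.0787]
tool_rot: [0.0, 0.674, 0.739, 0.001]
wrist_force: [-0.4, 0.7, -1.7]
opening: 0.0278
grasp_force: 59.7
```

Emit:
move_arm:
  motion: [0, 0, 1.5, 0, 0, 0, 1, 0, 0, 1, 0, 0, 0, 1, 0, 0, 0, 0, 0, 0, 1, 0, 0, 0, 0, 0, 0, 1]

```text
clock: 14.2
tcp_pos: [0.621, 0.3119, 0.0752]
tool_rot: [0.0, 0.674, 0.739, 0.0]
wrist_force: [0.4, -0.2, -1.4]
opening: 0.0273
grasp_force: 59.7
```

Emit:
move_arm:
  motion: [0, 0, 1, 0, 0, 0, 1, 0, 0, 0.5, 0, 0, 0, 1, 0, 0, 0, 0, 0, 0, 1, 0, 0, 0, 0, 0, 0, 1]

```text
clock: 14.53
tcp_pos: [0.6211, 0.312, 0.074]
tool_rot: [0.0, 0.674, 0.739, 0.0]
wrist_force: [0.0, -0.2, 2.9]
opening: 0.0274
grasp_force: 60.1
```

Emit:
move_arm:
  motion: [0, 0, 0, 0, 0, 0, 0, 0, 0, 0, 0, 0, 0, 0, 0, 0, 0, 0, 0, 0, 0, 0, 0, 0, 0, 0, 0, 0, 0, 0, 0, 0, 0, 0, 0, 0, 0, 0, 0, 0, 0, 0, -10, 0, 0, 0, 0, 0, 0, -40, 0, 0, 0, 0, 0, 0, -40, 0, 0, 0, 0, 0, 0, -40, 0, 0, 0, 0, 0, 0, -40, 0, 0, 0, 0, 0, 0, -10, 0, 0, 0, 0]

```text
schema error: expected a multiple of 7 numbers
```

```bash
cat > look.py <<'E'
from fit import *
def near(c,n,px,tol=25):
    L=[d for d in robot.masks_of(c,n) if np.hypot(*(np.array(d["pixel"])-px))<tol]
    return L[0]["region"].astype(float) if L else None
def look(n,key,x,y,yaw,z=.018,tol=25):
    o=[]
    for nm in("top","side"):
        c=robot.camera(nm); px=proj(c,[x/1000,y/1000,z])[0]; r=near(c,key,px,tol)
        if r is None: print(nm,"none",[(np.round(d["pixel"]),round(d["p"],2)) for d in robot.masks_of(c,key)]); continue
        f=fit(n,[x/1000,y/1000,np.radians(yaw)],[(c,r)]); print(key,nm,f); o.append((c,r))
E
python3 - <<'E'
from look import *
from plan import plan
look("board","board1",472,409,3.8); look("board","board1",434.5,7.5,0); look("board","board1",450,-117,11.4)
look("scraper","scraper",620,311,-85,.06)
M["glue"]=[np.array([[.03*np.cos(a),.03*np.sin(a),z] for a in np.linspace(0,6.28,16) for z in(0,.1)]),np.array([[.01*np.cos(a),.01*np.sin(a),z] for a in np.linspace(0,6.28,12) for z in(.1,.17)])]
g=robot.camera("top"); print("glue",ray(g,(133,182),.1))
plan(472,409,260,3.8)
E
```

```text
board1 top [471.7   409.2     3.39    0.949]
board1 side [472.4   409.1     3.32    0.945]
top none [(array([254., 257.]), 0.92), (array([167., 217.]), 0.89), (array([344., 221.]), 0.88), (array([387., 285.]), 0.59)]
board1 side [ 4.028e+02 -1.510e+01 -1.400e-01  9.280e-01]
top none [(array([254., 261.]), 0.89), (array([388., 285.]), 0.8), (array([166., 217.]), 0.78)]
board1 side [403.7   -16.3     0.76    0.905]
scraper top [ 6.108e+02  3.147e+02 -7.548e+01  3.050e-01]
scraper side [621.6   314.    -87.17    0.849]
glue [0.56252356 0.49410489 0.1       ]
t 15.48 tcp [621.1 312.   73.9] turn [ 0.03 -0.01  1.47] shift [ 106.6 -142.4 -186.1] F [-0.7 -1.3  5. ] open 27.3
```

Emit:
move_arm:
  motion: [0, 0, 0, 0, 0, 0, 0, 0, 0, 0, 0, 0, 0, 0, 0, 0, 0, 0, 0, 0, 0, 0, 0, 0, 0, 0, 0, 0, 0, 0, 0, 0, 0, 0, 0, 0, 0, -10, 0, 0, 0, 0, 0, 0, -40, 0, 0, 0, 0, 0, 0, -40, 0, 0, 0, 0, 0, 0, -40, 0, 0, 0, 0, 0, 0, -40, 0, 0, 0, 0, 0, 0, -16, 0, 0, 0, 0]

```text
clock: 16.4
tcp_pos: [0.6225, 0.3138, 0.2674]
tool_rot: [0.001, 0.674, 0.739, 0.004]
wrist_force: [0.8, 0.6, 0.7]
opening: 0.0856
grasp_force: 0.0
```

```bash
python3 - <<'E'
from look import *
from plan import plan
im=[]
for n,(a,b,c,d) in (('top',(100,310,140,420)),('side',(160,370,90,370))):
    k=robot.camera(n)['frame'][a:b,c:d]; im.append(cv2.resize(k,(400,300),interpolation=cv2.INTER_CUBIC))
cv2.imwrite('pics/a6.png',np.hstack(im))
plan(472,409,260,3.4)
E
```

```text
t 16.5 tcp [622.5 313.7 265.6] turn [ 0.45 -0.23  1.88] shift [ 104.1 -144.6    5.6] F [ 1.1 -0.1  0.4] open 85.5
```

View pics/a6.png

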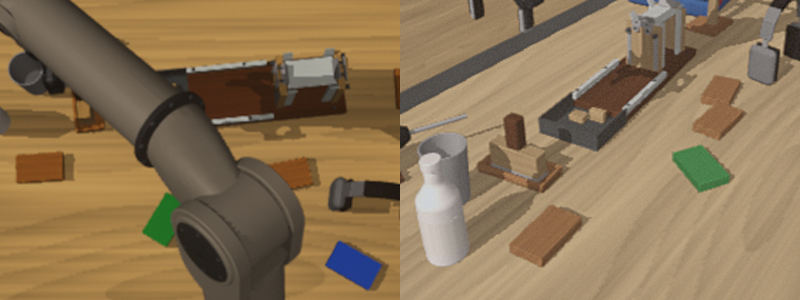

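Scraper is upright in its rest and the bed is clean. The middle board was knocked to about (403,-15). Now the far-left board.

Emit:
move_arm:
  motion: [0, 0, 0, 0, 0, 1.6, 0, 17, -24, 0, 0, 0, 0, 0, 18, -24, 0, 0, 0, 0, 0, 18, -24, 10, 0, 0, 0, 0, 18, -24, 20, 0, 0, 0, 0, 18, -24, 30, 0, 0, 0, 0, 12, -20, 30, 0, 0, 0, 0, 0, 0, 30, 0, 0, 0, 0, 0, 0, 30, 0, 0, 0, 0, 0, 0, 20, 0, 0, 0, 0, 0, 0, 0, 0, 0, 0, 0]

```text
clock: 17.42
tcp_pos: [0.4724, 0.4004, 0.0849]
tool_rot: [-0.0, 0.684, 0.73, -0.005]
wrist_force: [1.0, -0.5, -0.8]
opening: 0.0855
grasp_force: 0.0
```

```bash
python3 -c "
from plan import *
plan(472,409.2,1,3.4)"
```

```text
t 17.42 tcp [472.4 400.4  84.9] turn [-0.41  0.35  0.32] shift [ 8.8  0.1 83.9] F [ 1.  -0.5 -0.8] open 85.5
```

Emit:
move_arm:
  motion: [0, 0, 25, 0, 0, 0, 0, 0, 0, 20, 0, 0, 0, 0, 0, 0, 0, 0, 0, 0, 0, 0, 0, 0, 0, 0, 0, 0]

```text
clock: 17.75
tcp_pos: [0.475, 0.4031, 0.0454]
tool_rot: [-0.0, 0.684, 0.729, -0.001]
wrist_force: [0.1, 1.2, 0.5]
opening: 0.0855
grasp_force: 0.0
```

```bash
python3 -c "
from plan import *
plan(472,409.2,1,3.4)"
```

```text
t 17.75 tcp [475.  403.1  45.4] turn [-0.06  0.04  0.27] shift [ 6.2 -2.6 44.4] F [0.1 1.2 0.5] open 85.5
```

Emit:
move_arm:
  motion: [6, -2.6, 15, 0, 0, 0.27, 0, 0, 0, 15, 0, 0, 0, 0, 0, 0, 10, 0, 0, 0, 0, 0, 0, 4, 0, 0, 0, 0, 0, 0, 0, 0, 0, 0, 0, 0, 0, 0, 0, 0, 0, 0]

```text
clock: 18.25
tcp_pos: [0.4724, 0.4091, 0.0013]
tool_rot: [0.0, 0.686, 0.728, -0.0]
wrist_force: [0.3, -0.0, 0.1]
opening: 0.0855
grasp_force: 0.0
```

Emit:
move_arm:
  motion: [0, 0, 0, 0, 0, 0, 1, 0, 0, 0, 0, 0, 0, 1, 0, 0, 0, 0, 0, 0, 1, 0, 0, 0, 0, 0, 0, 1, 0, 0, 0, 0, 0, 0, 1, 0, 0, 0, 0, 0, 0, 1]
  squeeze: 70

```text
clock: 18.75
tcp_pos: [0.4728, 0.4099, 0.0024]
tool_rot: [0.0, 0.686, 0.728, 0.001]
wrist_force: [-0.6, -0.3, 5.9]
opening: 0.0582
grasp_force: 75.6
```

Emit:
move_arm:
  motion: [0, 0, -10, 0, 0, 0, 1, 0, 0, -25, 0, 0, 0, 1, 0, 0, -25, 0, 0, 0, 1, 0, 0, 0, 0, 0, 0, 1]

```text
clock: 19.08
tcp_pos: [0.4741, 0.4118, 0.0664]
tool_rot: [0.0, 0.686, 0.728, 0.004]
wrist_force: [-0.2, 1.2, -0.3]
opening: 0.0581
grasp_force: 75.1
```

```bash
python3 -c "
from plan import *
x,y=J(0,-125);plan(x,y,200,5.95)"
```

```text
t 19.08 tcp [474.1 411.8  66.4] turn [ 0.32 -0.28 -2.54] shift [-589.1  111.1 -133.6] F [-0.2  1.2 -0.3] open 58.1
```

Emit:
move_arm:
  motion: [0, 0, -40, 0, 0, -1.3, 1, 0, 0, -40, 0, 0, -1.2, 1, 0, 0, -40, 0, 0, 0, 1, -20, 3, -14, 0, 0, 0, 1, -36, 7, 0, 0, 0, 0, 1, -36, 7, 0, 0, 0, 0, 1, -36, 7, 0, 0, 0, 0, 1, -36, 7, 0, 0, 0, 0, 1, -36, 7, 0, 0, 0, 0, 1, -36, 7, 0, 0, 0, 0, 1, -36, 7, 0, 0, 0, 0, 1, -36, 7, 0, 0, 0, 0, 1]

```text
clock: 20.08
tcp_pos: [0.5626, 0.107, 0.1954]
tool_rot: [0.0, 0.67, 0.743, -0.0]
wrist_force: [1.3, 0.1, -0.7]
opening: 0.058
grasp_force: 75.8
```

Emit:
move_arm:
  motion: [-36, 7, 0, 0, 0, 0, 1, -36, 7, 0, 0, 0, 0, 1, -36, 7, 0, 0, 0, 0, 1, -36, 7, 0, 0, 0, 0, 1, -36, 7, 0, 0, 0, 0, 1, -36, 7, 0, 0, 0, 0, 1, -36, 6, 0, 0, 0, 0, 1, -20, 3, 0, 0, 0, 0, 1, 0, 0, 0, 0, 0, 0, 1, 0, 0, 0, 0, 0, 0, 1, 0, 0, 0, 0, 0, 0, 1, 0, 0, 0, 0, 0, 0, 1]

```text
clock: 21.08
tcp_pos: [0.6411, -0.1543, 0.1953]
tool_rot: [-0.0, 0.669, 0.743, 0.0]
wrist_force: [0.3, -0.6, -0.9]
opening: 0.058
grasp_force: 75.7
```

```bash
python3 - <<'E'
from plan import *
x,y=J(0,-125);plan(x,y,150,5.95)
for n,(a,b,c,d) in (('top',(120,200,300,420)),('side',(120,220,180,330))):
    k=robot.camera(n)['frame'][a:b,c:d]; cv2.imwrite(f'pics/a7{n}.png',cv2.resize(k,(400,267),interpolation=cv2.INTER_CUBIC))
cv2.imwrite('pics/a7.png',np.hstack([cv2.imread(f'pics/a7{n}.png') for n in('top','side')]))
E
```

```text
t 21.08 tcp [ 641.1 -154.3  195.3] turn [ 0.   -0.05  0.1 ] shift [-8.8  3.6 45.3] F [ 0.3 -0.6 -0.9] open 58.0
```

View pics/a7.png

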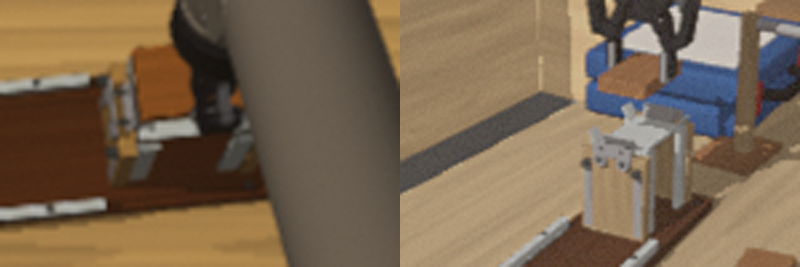

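Emit:
move_arm:
  motion: [-8.8, 3.6, 10, 0, 0, 0, 1, 0, 0, 20, 0, 0, 0, 1, 0, 0, 15, 0, 0, 0, 1, 0, 0, 0, 0, 0, 0, 1, 0, 0, 0, 0, 0, 0, 1, 0, 0, 0, 0, 0, 0, 1]

```text
clock: 21.68
tcp_pos: [0.6464, -0.1646, 0.1507]
tool_rot: [0.0, 0.67, 0.743, 0.0]
wrist_force: [-0.4, 1.1, -0.8]
opening: 0.058
grasp_force: 75.7
```

```bash
python3 - <<'E'
from plan import *
x,y=J(0,-125);plan(x,y,140,5.95)
for n,(a,b,c,d) in (('top',(120,200,300,420)),('side',(120,200,200,320))):
    k=robot.camera(n)['frame'][a:b,c:d]; cv2.imwrite(f'pics/a8{n}.png',cv2.resize(k,(400,267),interpolation=cv2.INTER_CUBIC))
cv2.imwrite('pics/a8.png',np.hstack([cv2.imread(f'pics/a8{n}.png') for n in('top','side')]))
E
```

```text
t 21.68 tcp [ 646.4 -164.6  150.7] turn [ 0.05  0.   -0.02] shift [ 2.1 -0.5 10.7] F [-0.4  1.1 -0.8] open 58.0
```

View pics/a8.png

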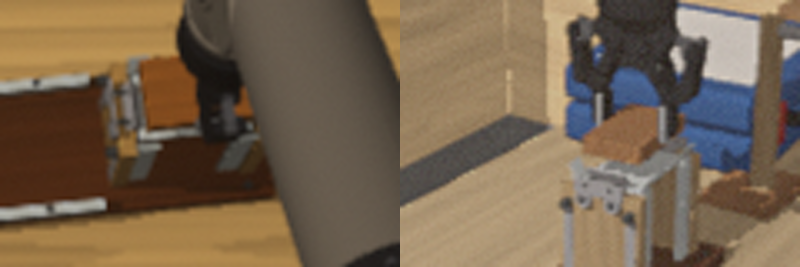

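Emit:
move_arm:
  motion: [2, -0.5, 3, 0, 0, 0, 1, 0, 0, 4, 0, 0, 0, 1, 0, 0, 3, 0, 0, 0, 1, 0, 0, 3, 0, 0, 0, 1, 0, 0, 0, 0, 0, 0, 1, 0, 0, 0, 0, 0, 0, 1]

```text
clock: 22.28
tcp_pos: [0.645, -0.1624, 0.1369]
tool_rot: [-0.0, 0.67, 0.743, 0.0]
wrist_force: [0.2, 0.7, -0.8]
opening: 0.0584
grasp_force: 75.8
```

Emit:
move_arm:
  motion: [0, 0, 2, 0, 0, 0, 1, 0, 0, 2, 0, 0, 0, 1, 0, 0, 2, 0, 0, 0, 1, 0, 0, 0, 0, 0, 0, 1]

```text
clock: 22.62
tcp_pos: [0.6455, -0.1628, 0.1312]
tool_rot: [0.0, 0.67, 0.743, 0.0]
wrist_force: [0.5, 1.9, 0.9]
opening: 0.058
grasp_force: 76.0
```

Emit:
move_arm:
  motion: [0, 0, 3, 0, 0, 0, 1, 0, 0, 3, 0, 0, 0, 1, 0, 0, 3, 0, 0, 0, 1, 0, 0, 0, 0, 0, 0, 1]

```text
clock: 22.95
tcp_pos: [0.6458, -0.1626, 0.1245]
tool_rot: [0.001, 0.67, 0.743, 0.0]
wrist_force: [-6.3, 2.4, 19.7]
opening: 0.0583
grasp_force: 78.1
```

Emit:
move_arm:
  motion: [0, 0, 3, 0, 0, 0, 1, 0, 0, 3, 0, 0, 0, 1, 0, 0, 3, 0, 0, 0, 1, 0, 0, 0, 0, 0, 0, 1]

```text
clock: 23.28
tcp_pos: [0.6466, -0.1601, 0.1169]
tool_rot: [0.001, 0.669, 0.743, 0.001]
wrist_force: [-7.3, 6.3, 25.3]
opening: 0.0582
grasp_force: 82.2
```

Emit:
move_arm:
  motion: [1.5, -1, 0, 0, 0, 0, 1, 0, 0, 3, 0, 0, 0, 1, 0, 0, 3, 0, 0, 0, 1, 0, 0, 0, 0, 0, 0, 1]

```text
clock: 23.62
tcp_pos: [0.6467, -0.1591, 0.1115]
tool_rot: [0.002, 0.669, 0.743, 0.002]
wrist_force: [-5.7, 7.3, 25.1]
opening: 0.058
grasp_force: 84.9
```

Emit:
move_arm:
  motion: [0, 0, 3, 0, 0, 0, 1, 0, 0, 3, 0, 0, 0, 1, 0, 0, 2, 0, 0, 0, 1, 0, 0, 0, 0, 0, 0, 1]

```text
clock: 23.95
tcp_pos: [0.6468, -0.1581, 0.1037]
tool_rot: [0.002, 0.669, 0.743, 0.003]
wrist_force: [-5.7, 8.9, 26.3]
opening: 0.0575
grasp_force: 88.5
```

Emit:
move_arm:
  motion: [1.5, -0.5, 1.5, 0, 0, 0, 1, 0, 0, 0, 0, 0, 0, 1, 0, 0, 0, 0, 0, 0, 1]

```text
clock: 24.2
tcp_pos: [0.6468, -0.1581, 0.1032]
tool_rot: [0.003, 0.669, 0.743, 0.002]
wrist_force: [-6.9, 6.4, 31.3]
opening: 0.0581
grasp_force: 88.8
```

```bash
python3 - <<'E'
from plan import *
k=robot.camera('side')['frame'][120:210,200:320]; cv2.imwrite('pics/a9.png',cv2.resize(k,(600,450),interpolation=cv2.INTER_CUBIC))
E
```

```text
(no output)
```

View pics/a9.png

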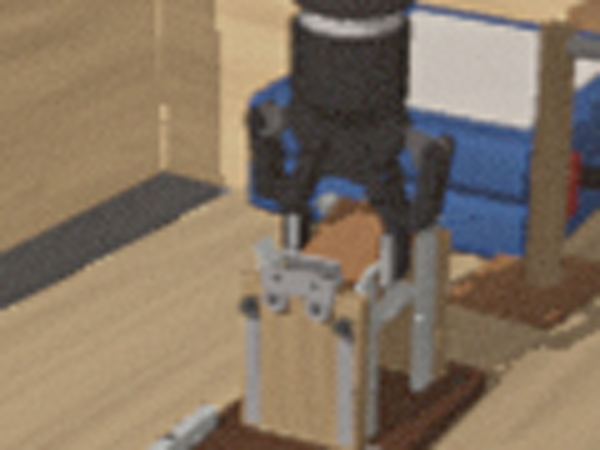

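```bash
python3 - <<'E'
from plan import *
c=robot.camera('side'); im=cv2.resize(c['frame'],None,fx=5,fy=5,interpolation=cv2.INTER_CUBIC)
s=robot.get_state(); print(np.round(s["wrist_torque"],2),np.round(s["wrist_force"],1))
for zz,col in((.1215,(255,255,0)),(.125,(0,255,0)),(.14,(0,0,255))):
    P=np.array([[*J(a,b-125)/1000,zz] for a,b in((-30,-50),(30,-50),(30,50),(-30,50))])
    cv2.polylines(im,[np.round(proj(c,P)*5).astype(int)],True,col,1)
cv2.imwrite('pics/a10.png',im[600:1050,1000:1600])
E
```

```text
[0.25 1.35 0.05] [-6.4  6.1 31.4]
```

View pics/a10.png

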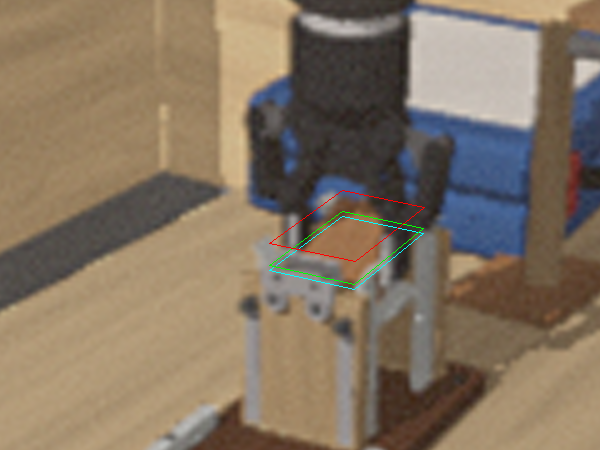

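Emit:
move_arm:
  motion: [0, 0, 0, 0, 0, 0, 0.3, 0, 0, 0, 0, 0, 0, 0.2, 0, 0, 0, 0, 0, 0, 0.1, 0, 0, 0, 0, 0, 0, 0, 0, 0, 0, 0, 0, 0, 0, 0, 0, -20, 0, 0, 0, 0, 0, 0, -40, 0, 0, 0, 0, 0, 0, -40, 0, 0, 0, 0, 0, 0, 0, 0, 0, 0, 0]

```text
clock: 25.05
tcp_pos: [0.6476, -0.1603, 0.2056]
tool_rot: [0.005, 0.67, 0.742, 0.003]
wrist_force: [1.1, -0.2, 0.9]
opening: 0.0854
grasp_force: 0.0
```

```bash
python3 - <<'E'
from plan import *
ims=[]
for n,(a,b,cc,d) in (('top',(125,185,310,400)),('side',(140,200,220,310))):
    c=robot.camera(n); im=cv2.resize(c['frame'],None,fx=4.4,fy=4.4,interpolation=cv2.INTER_CUBIC)
    P=np.array([[*J(u,v-125)/1000,.125] for u,v in((-30,-50),(30,-50),(30,50),(-30,50))])
    cv2.polylines(im,[np.round(proj(c,P)*4.4).astype(int)],True,(255,255,0),1)
    ims.append(cv2.resize(im[int(a*4.4):int(b*4.4),int(cc*4.4):int(d*4.4)],(396,264)))
cv2.imwrite('pics/a11.png',np.hstack(ims)); plan(0,0,0,5.95)
E
```

```text
t 25.15 tcp [ 644.3 -160.3  199.3] turn [ 0.18  0.07 -0.07] shift [ 226.2 -624.2  199.3] F [-0.4  0.1 -0.5] open 85.2
```

View pics/a11.png

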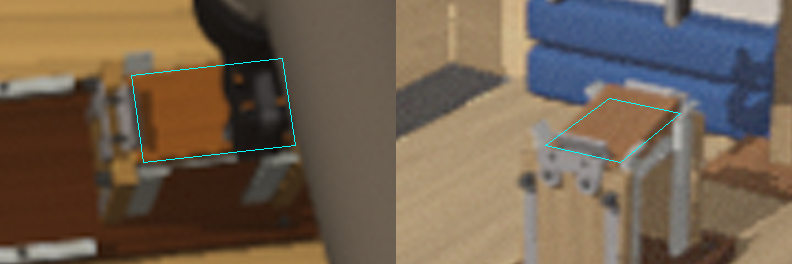

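No picture views remain, so from here I measure numerically. The board's near end looks caught and its far end is still up, so I'll press that end with the shut fingers.

```bash
python3 - <<'E'
from plan import *
x,y=J(0,-151);plan(x,y,145,5.95)
E
```

```text
t 25.15 tcp [ 644.3 -160.3  199.3] turn [ 0.18  0.07 -0.07] shift [-28.4   1.1  54.3] F [-0.4  0.1 -0.5] open 85.2
```

Emit:
move_arm:
  motion: [-14, 1, 0, 0, 0, 0, 1, -14, 0, 0, 0, 0, 0, 1, 0, 0, 0, 0, 0, 0, 1, 0, 0, 0, 0, 0, 0, 1, 0, 0, 0, 0, 0, 0, 1, 0, 0, 0, 0, 0, 0, 1, 0, 0, 20, 0, 0, 0, 1, 0, 0, 20, 0, 0, 0, 1, 0, 0, 10, 0, 0, 0, 1, 0, 0, 4, 0, 0, 0, 1, 0, 0, 0, 0, 0, 0, 1, 0, 0, 0, 0, 0, 0, 1]

```text
clock: 26.15
tcp_pos: [0.6477, -0.1874, 0.1443]
tool_rot: [0.0, 0.67, 0.743, 0.0]
wrist_force: [0.2, -0.0, 1.0]
opening: -0.0001
grasp_force: 0.0
```

Emit:
move_arm:
  motion: [0, 0, 3, 0, 0, 0, 1, 0, 0, 3, 0, 0, 0, 1, 0, 0, 3, 0, 0, 0, 1, 0, 0, 0, 0, 0, 0, 1]

```text
clock: 26.48
tcp_pos: [0.6472, -0.1879, 0.1345]
tool_rot: [0.0, 0.67, 0.743, 0.0]
wrist_force: [1.2, 0.3, -0.0]
opening: 0.0
grasp_force: 0.2
```

Emit:
move_arm:
  motion: [0, 0, 3, 0, 0, 0, 1, 0, 0, 3, 0, 0, 0, 1, 0, 0, 2, 0, 0, 0, 1, 0, 0, 0, 0, 0, 0, 1]

```text
clock: 26.82
tcp_pos: [0.6469, -0.1877, 0.126]
tool_rot: [-0.0, 0.67, 0.743, -0.0]
wrist_force: [0.6, 0.4, -0.7]
opening: 0.0
grasp_force: 0.0
```

Emit:
move_arm:
  motion: [0, 0, 2, 0, 0, 0, 1, 0, 0, 2, 0, 0, 0, 1, 0, 0, 0, 0, 0, 0, 1, 0, 0, 0, 0, 0, 0, 1]

```text
clock: 27.15
tcp_pos: [0.6471, -0.1877, 0.1231]
tool_rot: [0.0, 0.67, 0.743, -0.0]
wrist_force: [-1.1, -0.9, 5.9]
opening: 0.0003
grasp_force: 2.8
```

Emit:
move_arm:
  motion: [0, 0, 2, 0, 0, 0, 1, 0, 0, 2, 0, 0, 0, 1, 0, 0, 1, 0, 0, 0, 1, 0, 0, 0, 0, 0, 0, 1]

```text
clock: 27.48
tcp_pos: [0.6472, -0.1877, 0.1181]
tool_rot: [0.0, 0.67, 0.743, -0.0]
wrist_force: [-1.8, -0.4, 6.7]
opening: 0.0003
grasp_force: 2.8
```

Emit:
move_arm:
  motion: [0, 0, -15, 0, 0, 0, 1, 26, 0, 0, 0, 0, 0, 1, 26, 0, 0, 0, 0, 0, 1, 0, 0, 5, 0, 0, 0, 1, 0, 0, 4, 0, 0, 0, 1, 0, 0, 3, 0, 0, 0, 1, 0, 0, 0, 0, 0, 0, 1, 0, 0, 0, 0, 0, 0, 1]

```text
clock: 28.15
tcp_pos: [0.6425, -0.1356, 0.1214]
tool_rot: [-0.0, 0.67, 0.742, 0.001]
wrist_force: [0.5, 3.4, 5.3]
opening: 0.0001
grasp_force: 2.8
```

Emit:
move_arm:
  motion: [0, 0, 2, 0, 0, 0, 1, 0, 0, 2, 0, 0, 0, 1, 0, 0, 0, 0, 0, 0, 1, 0, 0, 0, 0, 0, 0, 1]

```text
clock: 28.48
tcp_pos: [0.6425, -0.1357, 0.1174]
tool_rot: [0.0, 0.67, 0.742, 0.001]
wrist_force: [-0.7, 4.2, 6.5]
opening: 0.0001
grasp_force: 2.8
```

Board 1 is caught at both ends: its top meets the finger at z≈124 and only the ~7 N follower pushes back. Next board.

Emit:
move_arm:
  motion: [0, 0, -40, 0, 0, 0, 0, 0, 0, -40, 0, 0, 0, 0, 0, 0, -30, 0, 0, 0, 0, 0, 0, 0, 0, 0, 0, 0, 0, 0, 0, 0, 0, 0, 0, 0, 0, 0, 0, 0, 0, 0, 0, 0, 0, 0, 0]

```text
schema error: expected a multiple of 7 numbers
```

```bash
python3 - <<'E'
from look import *
from plan import plan
for b in((450,-117,11.4),(403,-15,0)): look("board","board1",*b,tol=12)
for n in("top","side"):
    c=robot.camera(n); print([(n,np.round(d["pixel"]),round(d["p"],2),int(d["region"].sum()),np.round(c["frame"][d["region"]].mean(0))) for d in robot.masks_of(c,"board1")])
plan(450,-117,60,11.4)
E
```

```text
board1 top [ 450.3   -116.9     11.45     0.874]
board1 side [ 452.1   -117.2     11.97     0.876]
board1 top [402.    -16.     -0.48    0.955]
board1 side [402.9   -13.5    -2.64    0.944]
[('top', array([306., 241.]), 0.88, 674, array([ 32.,  78., 131.])), ('top', array([339., 223.]), 0.85, 657, array([ 30.,  75., 128.])), ('top', array([258., 252.]), 0.64, 703, array([ 37., 110.,  44.]))]
[('side', array([390., 224.]), 0.95, 528, array([138.,  85.,  69.])), ('side', array([298., 280.]), 0.75, 785, array([ 73., 124.,  74.])), ('side', array([311., 248.]), 0.71, 536, array([ 69., 100., 139.])), ('side', array([228., 242.]), 0.69, 96, array([102., 136., 162.])), ('side', array([315., 220.]), 0.62, 366, array([ 70., 102., 141.]))]
t 29.08 tcp [ 642.5 -135.7  117.5] turn [ 0.08 -0.06 -5.53] shift [  56.4 -185.    57.5] F [-0.4  4.5  6.5] open -0.1
```

Emit:
move_arm:
  motion: [0, 0, -40, 0, 0, -2.7, 0, 0, 0, -40, 0, 0, -2.8, 0, 9, -30, 0, 0, 0, 0, 0, 9, -31, 0, 0, 0, 0, 0, 9, -31, 20, 0, 0, 0, 0, 9, -31, 30, 0, 0, 0, 0, 10, -31, 30, 0, 0, 0, 0, 10, -31, 30, 0, 0, 0, 0, 0, 0, 30, 0, 0, 0, 0, 0, 0, 0, 0, 0, 0, 0, 0, 0, 0, 0, 0, 0, 0, 0, 0, 0, 0, 0, 0, 0]

```text
clock: 30.08
tcp_pos: [0.4572, -0.119, 0.0632]
tool_rot: [0.001, 0.634, 0.774, 0.001]
wrist_force: [0.3, -0.7, 0.2]
opening: 0.0852
grasp_force: 0.0
```

```bash
python3 - <<'E'
from plan import plan
plan(450.8,-117,1,11.6)
E
```

```text
t 30.08 tcp [ 457.2 -119.    63.2] turn [ 0.14  0.05 -0.25] shift [ 3.2 -5.9 62.2] F [ 0.3 -0.7  0.2] open 85.2
```

Emit:
move_arm:
  motion: [3.2, -5.9, 20, 0, 0, 0, 0, 0, 0, 20, 0, 0, 0, 0, 0, 0, 14, 0, 0, 0, 0, 0, 0, 6, 0, 0, 0, 0, 0, 0, 2, 0, 0, 0, 0, 0, 0, 0, 0, 0, 0, 0, 0, 0, 0, 0, 0, 0, 0]

```text
clock: 30.67
tcp_pos: [0.45, -0.1165, 0.0009]
tool_rot: [0.001, 0.633, 0.774, 0.001]
wrist_force: [-0.2, 0.2, 0.3]
opening: 0.0854
grasp_force: 0.0
```

Emit:
move_arm:
  motion: [0, 0, 0, 0, 0, 0, 1, 0, 0, 0, 0, 0, 0, 1, 0, 0, 0, 0, 0, 0, 1, 0, 0, 0, 0, 0, 0, 1, 0, 0, 0, 0, 0, 0, 1, 0, 0, 0, 0, 0, 0, 1]

```text
clock: 31.17
tcp_pos: [0.4494, -0.1165, 0.0011]
tool_rot: [0.001, 0.633, 0.774, 0.0]
wrist_force: [-2.3, 0.5, 13.0]
opening: 0.0582
grasp_force: 73.8
```

Emit:
move_arm:
  motion: [0, 0, -10, 0, 0, 0, 1, 0, 0, -30, 0, 0, 0, 1, 0, 0, -40, 0, 0, 0, 1, 0, 0, -40, 0, 0, 0, 1, 0, 0, -40, 0, 0, 0, 1, 0, 0, -30, 0, 0, 0, 1, 0, 0, 0, 0, 0, 0, 1]

```text
clock: 31.75
tcp_pos: [0.4521, -0.1165, 0.1963]
tool_rot: [0.005, 0.633, 0.774, 0.002]
wrist_force: [-0.2, -0.2, -0.0]
opening: 0.0587
grasp_force: 76.0
```

```bash
python3 - <<'E'
from plan import plan
plan(646.3,-160.5,190,5.95)
E
```

```text
t 31.75 tcp [ 452.1 -116.5  196.3] turn [0.55 0.28 5.46] shift [-63.9 188.6   6.3] F [-0.2 -0.2 -0. ] open 58.7
```

Emit:
move_arm:
  motion: [0, 0, 0, 0, 0, 2.8, 1, 0, 0, 0, 0, 0, 2.7, 1, -6, 18, 0, 0, 0, 0, 1, -11, 31, 0, 0, 0, 0, 1, -11, 32, 0, 0, 0, 0, 1, -11, 32, 0, 0, 0, 0, 1, -11, 31, 0, 0, 0, 0, 1, -10, 30, 0, 0, 0, 0, 1, -4, 14, 0, 0, 0, 0, 1, 0, 0, 20, 0, 0, 0, 1, 0, 0, 0, 0, 0, 0, 1, 0, 0, 0, 0, 0, 0, 1]

```text
clock: 32.75
tcp_pos: [0.6406, -0.1604, 0.1685]
tool_rot: [-0.002, 0.67, 0.743, -0.001]
wrist_force: [0.8, -0.1, 0.0]
opening: 0.0579
grasp_force: 75.9
```

```bash
python3 - <<'E'
from plan import plan
plan(646.3,-160.5,150,5.95)
E
```

```text
t 32.75 tcp [ 640.6 -160.4  168.5] turn [-0.21 -0.07 -0.02] shift [-0.7  5.7 18.5] F [ 0.8 -0.1  0. ] open 57.9
```

Emit:
move_arm:
  motion: [-0.7, 5, 8, 0, 0, 0, 1, 0, 0, 8, 0, 0, 0, 1, 0, 0, 0, 0, 0, 0, 1, 0, 0, 0, 0, 0, 0, 1, 0, 0, 0, 0, 0, 0, 1, 0, 0, 0, 0, 0, 0, 1]

```text
clock: 33.25
tcp_pos: [0.6473, -0.1608, 0.1543]
tool_rot: [0.0, 0.67, 0.743, 0.0]
wrist_force: [-0.3, 0.8, 0.4]
opening: 0.0579
grasp_force: 76.0
```

```bash
python3 - <<'E'
from plan import plan
plan(646.3,-160.5,140,5.95)
E
```

```text
t 33.25 tcp [ 647.3 -160.8  154.3] turn [ 0.04  0.02 -0.04] shift [ 0.4 -1.  14.3] F [-0.3  0.8  0.4] open 57.9
```

Emit:
move_arm:
  motion: [0.4, -1, 6, 0, 0, 0, 1, 0, 0, 6, 0, 0, 0, 1, 0, 0, 4, 0, 0, 0, 1, 0, 0, 4, 0, 0, 0, 1, 0, 0, 3, 0, 0, 0, 1, 0, 0, 0, 0, 0, 0, 1]

```text
clock: 33.75
tcp_pos: [0.647, -0.1605, 0.131]
tool_rot: [0.001, 0.67, 0.743, 0.001]
wrist_force: [1.0, 1.3, 2.1]
opening: 0.0582
grasp_force: 76.3
```

Emit:
move_arm:
  motion: [0, 0, 3, 0, 0, 0, 1, 0, 0, 3, 0, 0, 0, 1, 0, 0, 3, 0, 0, 0, 1, 0, 0, 0, 0, 0, 0, 1]

```text
clock: 34.08
tcp_pos: [0.647, -0.161, 0.1237]
tool_rot: [0.001, 0.67, 0.742, 0.0]
wrist_force: [-3.9, 0.4, 14.4]
opening: 0.0584
grasp_force: 77.7
```

Emit:
move_arm:
  motion: [0, 0, 3, 0, 0, 0, 1, 0, 0, 3, 0, 0, 0, 1, 0, 0, 3, 0, 0, 0, 1, 0, 0, 0, 0, 0, 0, 1]

```text
clock: 34.42
tcp_pos: [0.6469, -0.1589, 0.1168]
tool_rot: [0.001, 0.67, 0.743, 0.0]
wrist_force: [-10.7, 5.5, 26.9]
opening: 0.0578
grasp_force: 82.4
```

Emit:
move_arm:
  motion: [1.5, 0, 3, 0, 0, 0, 1, 0, 0, 3, 0, 0, 0, 1, 0, 0, 3, 0, 0, 0, 1, 0, 0, 0, 0, 0, 0, 1]

```text
clock: 34.75
tcp_pos: [0.6467, -0.1568, 0.1079]
tool_rot: [0.001, 0.669, 0.743, 0.001]
wrist_force: [-11.2, 5.8, 28.0]
opening: 0.0582
grasp_force: 87.2
```

Emit:
move_arm:
  motion: [0, 0, 3, 0, 0, 0, 1, 0, 0, 2, 0, 0, 0, 1, 0, 0, 1, 0, 0, 0, 1, 0, 0, 0, 0, 0, 0, 1, 0, 0, 0, 0, 0, 0, 1]

```text
clock: 35.17
tcp_pos: [0.6466, -0.1563, 0.1027]
tool_rot: [0.0, 0.669, 0.743, 0.0]
wrist_force: [-14.3, 6.5, 34.4]
opening: 0.0579
grasp_force: 90.4
```

Emit:
move_arm:
  motion: [0, 0, 0, 0, 0, 0, 0.3, 0, 0, 0, 0, 0, 0, 0.2, 0, 0, 0, 0, 0, 0, 0.1, 0, 0, 0, 0, 0, 0, 0, 0, 0, 0, 0, 0, 0, 0, 0, 0, -20, 0, 0, 0, 0, 0, 0, -30, 0, 0, 0, 0, 0, 0, 0, 0, 0, 0, 0, 0, 0, 0, 0, 0, 0, 1, 0, 0, 0, 0, 0, 0, 1, 0, 0, 0, 0, 0, 0, 1, 0, 0, 0, 0, 0, 0, 1]

```text
clock: 36.17
tcp_pos: [0.6452, -0.1591, 0.1465]
tool_rot: [-0.001, 0.67, 0.743, -0.001]
wrist_force: [-0.4, -0.8, 0.0]
opening: 0.039
grasp_force: 0.0
```

```bash
python3 - <<'E'
from plan import *
x,y=J(0,-149);plan(x,y+2,145,5.95)
E
```

```text
t 36.17 tcp [ 645.2 -159.1  146.5] turn [-0.12 -0.03 -0.05] shift [-25.6   0.3   1.5] F [-0.4 -0.8  0. ] open 39.0
```

Emit:
move_arm:
  motion: [0, 0, 0, 0, 0, 0, 1, 0, 0, 0, 0, 0, 0, 1, 0, 0, 5, 0, 0, 0, 1, 0, 0, 4, 0, 0, 0, 1, 0, 0, 4, 0, 0, 0, 1, 0, 0, 3, 0, 0, 0, 1, 0, 0, 0, 0, 0, 0, 1, 0, 0, 0, 0, 0, 0, 1]

```text
clock: 36.83
tcp_pos: [0.6458, -0.1589, 0.1315]
tool_rot: [-0.0, 0.67, 0.743, -0.0]
wrist_force: [-0.7, 0.5, 0.5]
opening: -0.0002
grasp_force: 0.0
```

Emit:
move_arm:
  motion: [0, 0, 3, 0, 0, 0, 1, 0, 0, 3, 0, 0, 0, 1, 0, 0, 0, 0, 0, 0, 1, 0, 0, 0, 0, 0, 0, 1]

```text
clock: 37.17
tcp_pos: [0.6459, -0.1589, 0.1256]
tool_rot: [-0.0, 0.67, 0.743, -0.0]
wrist_force: [-0.0, 0.9, 0.5]
opening: -0.0003
grasp_force: 0.0
```

Emit:
move_arm:
  motion: [0, 0, 2, 0, 0, 0, 1, 0, 0, 2, 0, 0, 0, 1, 0, 0, 0, 0, 0, 0, 1, 0, 0, 0, 0, 0, 0, 1]

```text
clock: 37.5
tcp_pos: [0.646, -0.159, 0.1222]
tool_rot: [0.0, 0.67, 0.743, -0.0]
wrist_force: [-1.9, -1.0, 4.5]
opening: -0.0001
grasp_force: 2.2
```

```bash
python3 - <<'E'
from plan import *
plan(402.5,-15,60,-1)
E
```

```text
t 37.5 tcp [ 646.  -159.   122.2] turn [0.   0.01 6.9 ] shift [ 139.7 -246.    62.2] F [-1.9 -1.   4.5] open -0.1
```

Emit:
move_arm:
  motion: [0, 0, -35, 0, 0, 3.5, 0, 0, 0, -35, 0, 0, 3.4, 0, 15, -27, 0, 0, 0, 0, 0, 15, -27, 0, 0, 0, 0, 0, 15, -27, 0, 0, 0, 0, 0, 15, -27, 10, 0, 0, 0, 0, 16, -28, 20, 0, 0, 0, 0, 16, -28, 30, 0, 0, 0, 0, 16, -28, 30, 0, 0, 0, 0, 16, -27, 20, 0, 0, 0, 0, 16, -27, 10, 0, 0, 0, 0, 0, 0, 0, 0, 0, 0, 0]

```text
clock: 38.5
tcp_pos: [0.3976, -0.0145, 0.0725]
tool_rot: [-0.003, 0.712, 0.703, -0.004]
wrist_force: [-0.8, 0.2, -0.0]
opening: 0.0852
grasp_force: 0.0
```

```bash
python3 - <<'E'
from look import *
from plan import plan
look("board","board1",402.5,-15,-1,tol=12)
plan(402.5,-15,60,-1); print(np.round(robot.get_state()["q"],3))
E
```

```text
top none [(array([357., 153.]), 0.89), (array([256., 255.]), 0.8), (array([294., 245.]), 0.45)]
board1 side [403.5   -13.4    -0.59    0.935]
t 38.75 tcp [407.2 -16.8  75.6] turn [ 0.13 -0.01 -0.05] shift [ 1.7 -4.7 15.6] F [ 0.  -0.3 -0.2] open 85.2
[ 0.409  0.348 -0.595  2.269  0.342  0.606 -0.461]
```

Emit:
move_arm:
  motion: [1.5, -2.5, 20, 0, 0, 0, 0, 0, -2, 15, 0, 0, 0, 0, 0, 0, 0, 0, 0, 0, 0, 0, 0, 0, 0, 0, 0, 0, 0, 0, 0, 0, 0, 0, 0]

```text
clock: 39.17
tcp_pos: [0.4022, -0.015, 0.0407]
tool_rot: [0.0, 0.713, 0.701, 0.001]
wrist_force: [1.0, -0.6, -0.3]
opening: 0.0854
grasp_force: 0.0
```

```bash
python3 - <<'E'
from plan import *
plan(402.8,-15,2.5,-0.8); print(np.round(robot.get_state()["q"],3))
E
```

```text
t 39.17 tcp [402.2 -15.   40.7] turn [ 0.08 -0.01 -0.23] shift [ 0.1  0.6 38.2] F [ 1.  -0.6 -0.3] open 85.4
[ 0.351  0.412 -0.542  2.3    0.427  0.522 -0.546]
```

Reachable. Grip it.

Emit:
move_arm:
  motion: [0, 0.5, 15, 0, 0, 0, 0, 0, 0, 13, 0, 0, 0, 0, 0, 0, 7, 0, 0, 0, 0, 0, 0, 3, 0, 0, 0, 0, 0, 0, 0, 0, 0, 0, 0, 0, 0, 0, 0, 0, 0, 0]

```text
clock: 39.67
tcp_pos: [0.4019, -0.0149, 0.0025]
tool_rot: [0.0, 0.713, 0.701, 0.0]
wrist_force: [0.7, -0.0, -0.6]
opening: 0.0852
grasp_force: 0.0
```

Emit:
move_arm:
  motion: [0, 0, 0, 0, 0, 0, 1, 0, 0, 0, 0, 0, 0, 1, 0, 0, 0, 0, 0, 0, 1, 0, 0, 0, 0, 0, 0, 1, 0, 0, 0, 0, 0, 0, 1, 0, 0, 0, 0, 0, 0, 1]

```text
clock: 40.17
tcp_pos: [0.4021, -0.015, 0.0031]
tool_rot: [0.001, 0.713, 0.701, 0.0]
wrist_force: [-2.8, -0.1, 13.7]
opening: 0.0581
grasp_force: 72.3
```

Emit:
move_arm:
  motion: [0, 0, -10, 0, 0, 0, 1, 0, 0, -30, 0, 0, 0, 1, 0, 0, -40, 0, 0, 0, 1, 10, 20, -40, 0, 0, 0, 1, 0, 20, -40, 0, 0, 0, 1, 0, 20, -30, 0, 0, 0, 1, 0, 0, 0, 0, 0, 0, 1, 0, 0, 0, 0, 0, 0, 1]

```text
clock: 40.83
tcp_pos: [0.4602, -0.0069, 0.1874]
tool_rot: [0.002, 0.713, 0.701, 0.001]
wrist_force: [-0.5, 0.3, -1.8]
opening: 0.0578
grasp_force: 76.5
```

```bash
python3 - <<'E'
from plan import plan
plan(646.5,-159.5,185,5.95)
E
```

```text
t 40.83 tcp [460.2  -6.9 187.4] turn [ 0.25  0.03 -6.99] shift [-171.1  169.5    2.4] F [-0.5  0.3 -1.8] open 57.8
```

Emit:
move_arm:
  motion: [0, 0, 0, 0, 0, -3.5, 1, 0, 0, 0, 0, 0, -3.5, 1, -12, 12, 0, 0, 0, 0, 1, -23, 23, 0, 0, 0, 0, 1, -25, 25, 0, 0, 0, 0, 1, -25, 25, 0, 0, 0, 0, 1, -25, 25, 0, 0, 0, 0, 1, -25, 25, 0, 0, 0, 0, 1, -24, 23, 0, 0, 0, 0, 1, -12, 11.5, 10, 0, 0, 0, 1, 0, 0, 10, 0, 0, 0, 1, 0, 0, 10, 0, 0, 0, 1]

```text
clock: 41.83
tcp_pos: [0.6432, -0.1593, 0.1526]
tool_rot: [-0.002, 0.669, 0.743, -0.001]
wrist_force: [-0.5, 0.9, -0.7]
opening: 0.0579
grasp_force: 76.5
```

Emit:
move_arm:
  motion: [0, 0, 0, 0, 0, 0, 1, 0, 0, 0, 0, 0, 0, 1, 0, 0, 0, 0, 0, 0, 1]

```text
clock: 42.08
tcp_pos: [0.6442, -0.158, 0.1558]
tool_rot: [-0.0, 0.668, 0.744, -0.0]
wrist_force: [-0.8, 1.0, 0.0]
opening: 0.0581
grasp_force: 76.5
```

```bash
python3 - <<'E'
from plan import plan
plan(646.5,-160,140,5.95)
E
```

```text
t 42.08 tcp [ 644.2 -158.   155.8] turn [-0.04 -0.02  0.15] shift [-2.2  2.1 15.8] F [-0.8  1.   0. ] open 58.1
```

Emit:
move_arm:
  motion: [-2, 2, 6, 0, 0, 0.15, 1, 0, 0, 6, 0, 0, 0, 1, 0, 0, 4, 0, 0, 0, 1, 0, 0, 4, 0, 0, 0, 1, 0, 0, 4, 0, 0, 0, 1, 0, 0, 0, 0, 0, 0, 1, 0, 0, 0, 0, 0, 0, 1]

```text
clock: 42.67
tcp_pos: [0.6481, -0.1619, 0.1326]
tool_rot: [0.001, 0.67, 0.742, 0.0]
wrist_force: [0.2, -2.5, 4.8]
opening: 0.0579
grasp_force: 77.1
```

Emit:
move_arm:
  motion: [0, 0, 3, 0, 0, 0, 1, 0, 0, 3, 0, 0, 0, 1, 0, 0, 3, 0, 0, 0, 1, 0, 0, 0, 0, 0, 0, 1]

```text
clock: 43.0
tcp_pos: [0.6472, -0.1618, 0.1252]
tool_rot: [0.001, 0.671, 0.742, -0.001]
wrist_force: [-7.0, -0.4, 18.0]
opening: 0.058
grasp_force: 79.2
```

Emit:
move_arm:
  motion: [1, 0, 3, 0, 0, 0, 1, 0, 0, 3, 0, 0, 0, 1, 0, 0, 3, 0, 0, 0, 1, 0, 0, 0, 0, 0, 0, 1]

```text
clock: 43.33
tcp_pos: [0.647, -0.1612, 0.1145]
tool_rot: [0.001, 0.67, 0.742, -0.001]
wrist_force: [-1.2, -2.2, 7.7]
opening: 0.0578
grasp_force: 79.9
```

Emit:
move_arm:
  motion: [0, 0, 3, 0, 0, 0, 1, 0, 0, 3, 0, 0, 0, 1, 0, 0, 3, 0, 0, 0, 1, 0, 0, 0, 0, 0, 0, 1]

```text
clock: 43.67
tcp_pos: [0.647, -0.1611, 0.1048]
tool_rot: [0.001, 0.67, 0.742, -0.0]
wrist_force: [-0.9, -2.8, 4.1]
opening: 0.0581
grasp_force: 79.5
```

Emit:
move_arm:
  motion: [0, 0, 2, 0, 0, 0, 1, 0, 0, 1, 0, 0, 0, 1, 0, 0, 0, 0, 0, 0, 1, 0, 0, 0, 0, 0, 0, 1]

```text
clock: 44.0
tcp_pos: [0.647, -0.1611, 0.102]
tool_rot: [0.0, 0.67, 0.742, -0.001]
wrist_force: [-1.0, -4.7, 3.8]
opening: 0.0582
grasp_force: 79.5
```

Emit:
move_arm:
  motion: [0, 0, 0, 0, 0, 0, 0.3, 0, 0, 0, 0, 0, 0, 0.1, 0, 0, 0, 0, 0, 0, 0, 0, 0, 0, 0, 0, 0, 0, 0, 0, -20, 0, 0, 0, 0, 0, 0, -30, 0, 0, 0, 0, -12, 0, 0, 0, 0, 0, 1, -12, 0, 0, 0, 0, 0, 1, 0, 0, 0, 0, 0, 0, 1, 0, 0, 0, 0, 0, 0, 1, 0, 0, 0, 0, 0, 0, 1, 0, 0, 0, 0, 0, 0, 1]

```text
clock: 45.0
tcp_pos: [0.6489, -0.1829, 0.1507]
tool_rot: [-0.001, 0.67, 0.743, -0.0]
wrist_force: [0.4, 0.6, -0.3]
opening: 0.0124
grasp_force: 0.0
```

Emit:
move_arm:
  motion: [0, 0, 8, 0, 0, 0, 1, 0, 0, 7, 0, 0, 0, 1, 0, 0, 4, 0, 0, 0, 1, 0, 0, 3, 0, 0, 0, 1, 0, 0, 0, 0, 0, 0, 1, 0, 0, 0, 0, 0, 0, 1]

```text
clock: 45.5
tcp_pos: [0.6494, -0.1837, 0.1294]
tool_rot: [-0.0, 0.67, 0.742, -0.0]
wrist_force: [-0.5, -0.8, 1.1]
opening: 0.0003
grasp_force: 0.0
```

Emit:
move_arm:
  motion: [0, 0, 2, 0, 0, 0, 1, 0, 0, 2, 0, 0, 0, 1, 0, 0, 2, 0, 0, 0, 1, 0, 0, 0, 0, 0, 0, 1, 0, 0, 0, 0, 0, 0, 1]

```text
clock: 45.92
tcp_pos: [0.6497, -0.1839, 0.1241]
tool_rot: [0.0, 0.67, 0.742, 0.0]
wrist_force: [0.1, 0.3, 2.7]
opening: -0.0001
grasp_force: 1.5
```

Far end is at about 124.5 mm, so it is caught. Press here and then the near end.

Emit:
move_arm:
  motion: [0, 0, 2, 0, 0, 0, 1, 0, 0, 2, 0, 0, 0, 1, 0, 0, 0, 0, 0, 0, 1, 0, 0, 0, 0, 0, 0, 1]

```text
clock: 46.25
tcp_pos: [0.6498, -0.1839, 0.1201]
tool_rot: [0.0, 0.67, 0.742, 0.0]
wrist_force: [0.1, -0.7, 4.0]
opening: 0.0001
grasp_force: 2.1
```

Emit:
move_arm:
  motion: [0, 0, -12, 0, 0, 0, 1, 24, 0, 0, 0, 0, 0, 1, 23, 0, 0, 0, 0, 0, 1, 0, 0, 0, 0, 0, 0, 1, 0, 0, 4, 0, 0, 0, 1, 0, 0, 2, 0, 0, 0, 1, 0, 0, 0, 0, 0, 0, 1, 0, 0, 0, 0, 0, 0, 1]

```text
clock: 46.92
tcp_pos: [0.6445, -0.1383, 0.1254]
tool_rot: [-0.0, 0.671, 0.742, -0.0]
wrist_force: [-0.1, -0.2, 0.0]
opening: 0.0001
grasp_force: 0.0
```

Emit:
move_arm:
  motion: [0, 0, 2, 0, 0, 0, 1, 0, 0, 2, 0, 0, 0, 1, 0, 0, 0, 0, 0, 0, 1, 0, 0, 0, 0, 0, 0, 1]

```text
clock: 47.25
tcp_pos: [0.6446, -0.1382, 0.1219]
tool_rot: [0.0, 0.67, 0.742, -0.0]
wrist_force: [-2.5, -0.7, 3.8]
opening: 0.0003
grasp_force: 1.9
```

Emit:
move_arm:
  motion: [0, 0, -20, 0, 0, 0, 0, 0, 0, -40, 0, 0, 0, 0, 0, 0, -40, 0, 0, 0, 0, 0, 0, -20, 0, 0, 0, 0, 0, 0, 0, 0, 0, 0, 0, 0, 0, 0, 0, 0, 0, 0]

```text
clock: 47.75
tcp_pos: [0.6454, -0.1375, 0.2429]
tool_rot: [0.001, 0.67, 0.742, 0.001]
wrist_force: [-0.4, -0.7, -0.4]
opening: 0.0722
grasp_force: 0.0
```

```bash
python3 - <<'E'
from look import *
from plan import plan
look("ears","ears",393,-301,-9.5,.09,tol=30)
look("stand","stand",545,-415,-.5,.1,tol=45)
plan(393,-301,260,-9.3)
for n in("top","side"):
    c=robot.camera(n); print([(n,np.round(d["pixel"]),round(d["p"],2),np.round(c["frame"][d["region"]].mean(0))) for d in robot.masks_of(c,"board1")])
E
```

```text
top none [(array([377., 241.]), 0.89)]
ears side [ 395.4   -307.2    -10.54     0.831]
stand top [ 5.452e+02 -4.157e+02 -4.000e-01  7.420e-01]
stand side [ 547.1   -418.7      2.71     0.858]
t 48.2 tcp [ 644.5 -137.1  241. ] turn [-0.06 -0.02 15.16] shift [-202.4 -221.7  -19. ] F [ 0.1  0.2 -0.4] open 85.7
[('top', array([259., 254.]), 0.95, array([ 37., 111.,  45.])), ('top', array([345., 155.]), 0.57, array([ 30.,  65., 107.]))]
[('side', array([389., 224.]), 0.97, array([139.,  81.,  62.])), ('side', array([271., 173.]), 0.7, array([ 73., 100., 135.])), ('side', array([298., 279.]), 0.66, array([ 75., 125.,  80.]))]
```

```bash
python3 - <<'E'
from look import *
c=robot.camera("side"); r=near(c,"ears",(361,191),25)>0
v,u=np.nonzero(r); print("side apex",u[v<=v.min()+1].mean(),v.min(),ray(c,(u[v<=v.min()+1].mean(),v.min()),.19))
f=c["frame"].astype(int); dk=(f.sum(2)<120)&r; dk[int(np.median(v)):]=0; V,U=np.nonzero(dk)
print("side dark band",U.min(),U.max(),V.min(),V.max(),ray(c,(U.mean(),V.mean()),.182))
t=cv2.imread("pics/top0.png").astype(int)  # pose unchanged since start
T=robot.camera("top")
dk=(t.sum(2)<150); dk[:220]=0;dk[250:]=0;dk[:,:385]=0;dk[:,428:]=0
n,l,s,ce=cv2.connectedComponentsWithStats(dk.astype(np.uint8))
for i in range(1,n):
    if s[i,4]>20: print("top",s[i],ce[i],ray(T,ce[i],.19))
for z in (.182,): print(proj(T,[.394,-.303,.19]),proj(c,[.394,-.303,.19]))
E
```

```text
side apex 362.3333333333333 152 [ 0.39903543 -0.31729156  0.19      ]
side dark band 350 375 153 187 [ 0.34457918 -0.19790741  0.182     ]
top [394 227  34  23 438] [412.92694064 235.02511416] [ 0.38900539 -0.2910272   0.19      ]
[[417.33227384 233.13182743]] [[362.10101442 153.70078992]]
```

Emit:
move_arm:
  motion: [0, 0, 0, 0, 0, 5.1, 0, 0, 0, 0, 0, 0, 5.1, 0, 0, 0, 0, 0, 0, 5.0, 0, -20, -21, 0, 0, 0, 0, 0, -27, -29, 0, 0, 0, 0, 0, -28, -31, 0, 0, 0, 0, 0, -28, -31, 0, 0, 0, 0, 0, -28, -31, 0, 0, 0, 0, 0, -28, -31, 0, 0, 0, 0, 0, -27, -29, 0, 0, 0, 0, 0, -18, -18, 0, 0, 0, 0, 0, 0, 0, 0, 0, 0, 0, 0]

```text
clock: 49.55
tcp_pos: [0.3884, -0.3065, 0.2416]
tool_rot: [-0.0, 0.765, 0.644, -0.002]
wrist_force: [-0.3, 0.4, 0.2]
opening: 0.0853
grasp_force: 0.0
```

Emit:
move_arm:
  motion: [0, 0, 0, 0, 0, 0, 0, 0, 0, 0, 0, 0, 0, 0, 0, 0, 0, 0, 0, 0, 0]

```text
clock: 49.8
tcp_pos: [0.3952, -0.3012, 0.2419]
tool_rot: [0.0, 0.762, 0.648, 0.0]
wrist_force: [-0.3, 0.6, -0.1]
opening: 0.0856
grasp_force: 0.0
```

```bash
python3 - <<'E'
from plan import plan
plan(394.5,-304,176.5,-9.5)
E
```

```text
t 49.8 tcp [ 395.2 -301.2  241.9] turn [ 0.05 -0.02  0.3 ] shift [-2.8 -0.2 65.4] F [-0.3  0.6 -0.1] open 85.6
```

Emit:
move_arm:
  motion: [-2.8, 0, 20, 0, 0, 0, 0, 0, 0, 20, 0, 0, 0, 0, 0, 0, 15, 0, 0, 0, 0, 0, 0, 7, 0, 0, 0, 0, 0, 0, 3.4, 0, 0, 0, 0, 0, 0, 0, 0, 0, 0, 0, 0, 0, 0, 0, 0, 0, 0]

```text
clock: 50.38
tcp_pos: [0.3943, -0.3049, 0.1769]
tool_rot: [0.0, 0.762, 0.648, 0.0]
wrist_force: [-0.3, 0.3, 0.1]
opening: 0.0851
grasp_force: 0.0
```

Emit:
move_arm:
  motion: [0, 0, 0, 0, 0, 0, 1, 0, 0, 0, 0, 0, 0, 1, 0, 0, 0, 0, 0, 0, 1, 0, 0, 0, 0, 0, 0, 1, 0, 0, 0, 0, 0, 0, 1, 0, 0, 0, 0, 0, 0, 1, 0, 0, 0, 0, 0, 0, 1]
  squeeze: 50

```text
clock: 50.97
tcp_pos: [0.3938, -0.3054, 0.1768]
tool_rot: [0.001, 0.762, 0.647, 0.0]
wrist_force: [-0.9, -0.2, 5.3]
opening: 0.0289
grasp_force: 50.5
```

Emit:
move_arm:
  motion: [0, 0, -5, 0, 0, 0, 1, 0, 0, -10, 0, 0, 0, 1, 0, 0, -20, 0, 0, 0, 1, 0, 0, -25, 0, 0, 0, 1, 0, 0, -20, 0, 0, 0, 1, 0, 0, 0, 0, 0, 0, 1, 0, 0, 0, 0, 0, 0, 1]

```text
clock: 51.55
tcp_pos: [0.3937, -0.3052, 0.2572]
tool_rot: [0.001, 0.762, 0.647, 0.0]
wrist_force: [0.3, -0.1, -3.4]
opening: 0.0287
grasp_force: 49.9
```

```bash
python3 - <<'E'
from plan import *
plan(545,-415.5,250,-0.5)
print(np.round(robot.get_state()["wrist_torque"],2),np.round(robot.get_state()["q"],2))
E
```

```text
t 51.55 tcp [ 393.7 -305.2  257.2] turn [ 0.09  0.07 -8.86] shift [-108.9  152.3    7.2] F [ 0.3 -0.1 -3.4] open 28.7
[ 0.03  0.04 -0.02] [ 0.98  0.2  -0.5   1.91  0.11  1.06  0.27]
```

Emit:
move_arm:
  motion: [0, 0, 0, 0, 0, -3, 1, 0, 0, 0, 0, 0, -3, 1, 0, 0, 0, 0, 0, -2.8, 1, -8, 0, 0, 0, 0, 0, 1, -16, 1, 0, 0, 0, 0, 1, -22, 1, 0, 0, 0, 0, 1, -22, 1, 0, 0, 0, 0, 1, -20, 1, 0, 0, 0, 0, 1, -14, 1, 0, 0, 0, 0, 1, -8, 0, 0, 0, 0, 0, 1, 0, 0, 0, 0, 0, 0, 1, 0, 0, 0, 0, 0, 0, 1]

```text
clock: 52.55
tcp_pos: [0.3973, -0.4147, 0.2558]
tool_rot: [-0.001, 0.711, 0.704, 0.0]
wrist_force: [-0.4, 0.6, -2.2]
opening: 0.0287
grasp_force: 49.9
```

```bash
python3 - <<'E'
from look import *
from plan import plan
plan(540,-415.5,245,-0.5)
c=robot.camera("side"); r=near(c,"stand",proj(c,[.56,-.415,.15])[0],60)
for n in("side","top"):
    c=robot.camera(n)
    for d in robot.masks_of(c,"stand")+robot.masks_of(c,"ears"): print(n,round(d["p"],2),np.round(d["pixel"]),fit("stand",[.545,-.415,0],[(c,d["region"].astype(float))]))
E
```

```text
t 52.55 tcp [ 397.3 -414.7  255.8] turn [-0.03 -0.07 -0.08] shift [  0.5 142.7  10.8] F [-0.4  0.6 -2.2] open 28.7
side 0.94 [307. 154.] [ 547.8   -419.8      3.3      0.826]
side 0.85 [372. 156.] [ 545. -415.    0.    0.]
top 0.83 [441. 162.] [ 545.2   -414.9     -0.57     0.896]
top 0.85 [435. 233.] [ 545. -415.    0.    0.]
```

Emit:
move_arm:
  motion: [0, 10, 3, 0, 0, 0, 1, 0, 18, 3, 0, 0, 0, 1, 0, 22, 3, 0, 0, 0, 1, 0, 24, 2, 0, 0, 0, 1, 0, 24, 0, 0, 0, 0, 1, 0, 22, 0, 0, 0, 0, 1, 0, 15, 0, 0, 0, 0, 1, 0, 8, 0, 0, 0, 0, 1, 0, 0, 0, 0, 0, 0, 1, 0, 0, 0, 0, 0, 0, 1, 0, 0, 0, 0, 0, 0, 1]

```text
clock: 53.87
tcp_pos: [0.5392, -0.4169, 0.2451]
tool_rot: [-0.0, 0.711, 0.703, -0.001]
wrist_force: [-0.6, 0.0, -1.7]
opening: 0.0285
grasp_force: 50.0
```

Emit:
move_arm:
  motion: [0, 0, 10, 0, 0, 0, 1, 0, 0, 10, 0, 0, 0, 1, 0, 0, 6, 0, 0, 0, 1, 0, 0, 4, 0, 0, 0, 1, 0, 0, 2, 0, 0, 0, 1, 0, 0, 0, 0, 0, 0, 1, 0, 0, 0, 0, 0, 0, 1]

```text
clock: 54.45
tcp_pos: [0.5404, -0.4165, 0.2134]
tool_rot: [0.0, 0.71, 0.704, 0.0]
wrist_force: [0.1, -0.2, -2.9]
opening: 0.0288
grasp_force: 49.9
```

```bash
python3 - <<'E'
from plan import plan
plan(540,-415.5,207.5,-0.5)
E
```

```text
t 54.45 tcp [ 540.4 -416.5  213.4] turn [ 0.01 -0.   -0.04] shift [ 1.  -0.5  5.9] F [ 0.1 -0.2 -2.9] open 28.8
```

Lower in small steps until the bar carries it.

Emit:
move_arm:
  motion: [0, 0, 2, 0, 0, 0, 1, 0, 0, 2, 0, 0, 0, 1, 0, 0, 0, 0, 0, 0, 1, 0, 0, 0, 0, 0, 0, 1]

```text
clock: 54.78
tcp_pos: [0.5403, -0.4164, 0.2093]
tool_rot: [-0.0, 0.71, 0.704, -0.0]
wrist_force: [0.1, -0.2, -3.2]
opening: 0.0285
grasp_force: 49.9
```

Emit:
move_arm:
  motion: [0, 0, 1.5, 0, 0, 0, 1, 0, 0, 0, 0, 0, 0, 1, 0, 0, 0, 0, 0, 0, 1]

```text
clock: 55.03
tcp_pos: [0.5405, -0.4165, 0.2079]
tool_rot: [0.0, 0.71, 0.704, 0.0]
wrist_force: [0.4, 0.6, -1.9]
opening: 0.029
grasp_force: 50.1
```

Emit:
move_arm:
  motion: [0, 0, 0.7, 0, 0, 0, 1, 0, 0, 0, 0, 0, 0, 1, 0, 0, 0, 0, 0, 0, 1]

```text
clock: 55.28
tcp_pos: [0.5406, -0.4165, 0.2079]
tool_rot: [0.0, 0.71, 0.704, 0.0]
wrist_force: [-1.5, 0.5, 4.0]
opening: 0.0284
grasp_force: 50.6
```

Emit:
move_arm:
  motion: [0, 0, 0, 0, 0, 0, 0.5, 0, 0, 0, 0, 0, 0, 0.4, 0, 0, 0, 0, 0, 0, 0.2, 0, 0, 0, 0, 0, 0, 0, 0, 0, 0, 0, 0, 0, 0, 0, 0, 0, 0, 0, 0, 0, 0, 0, 0, 0, 0, 0, 0, 0, 0, -10, 0, 0, 0, 0, 0, 0, -25, 0, 0, 0, 0, 0, 0, -35, 0, 0, 0, 0, 0, 0, -35, 0, 0, 0, 0, 0, 0, 0, 0, 0, 0, 0]

```text
clock: 56.28
tcp_pos: [0.5435, -0.4177, 0.3215]
tool_rot: [0.006, 0.711, 0.704, 0.001]
wrist_force: [1.3, -0.7, 1.1]
opening: 0.0855
grasp_force: 0.0
```

```bash
cat > ck.py <<'E'
from look import *
M["hang"]=[b+[0,0,.031] for b in M["ears"]]
for n in("side","top"):
    c=robot.camera(n)
    for d in robot.masks_of(c,"ears")[:1]: print(n,"ears",round(d["p"],2),np.round(d["pixel"]),fit("hang",[.54,-.417,0],[(c,d["region"].astype(float))]))
    for k in("tin","glue","chip1","scraper"): print(n,k,[(np.round(d["pixel"]),round(d["p"],2)) for d in robot.masks_of(c,k)])
for nm in("side",):
    c=robot.camera(nm)
    for d in robot.masks_of(c,"scraper")[:2]: print(fit("scraper",[.62,.311,-1.49],[(c,d["region"].astype(float))]))
E
python3 ck.py
```

```text
side ears 0.75 [336. 160.] [ 5.425e+02 -4.183e+02 -2.100e-01  8.570e-01]
side tin [(array([126., 269.]), 0.66)]
side glue [(array([119., 310.]), 0.7), (array([270., 173.]), 0.33)]
side chip1 [(array([228., 239.]), 0.67), (array([218., 243.]), 0.65)]
side scraper [(array([169., 267.]), 0.79)]
top ears 0.77 [447. 187.] [ 540.5   -419.3      0.64     0.786]
top tin [(array([160., 154.]), 0.97)]
top glue [(array([129., 182.]), 0.86)]
top chip1 [(array([266., 176.]), 0.54)]
top scraper [(array([199., 169.]), 0.67)]
[619.    316.1   -85.05    0.949]
```

```bash
python3 -c "
from plan import *
c=robot.camera('top');s=robot.camera('side')
for k,p in((c,(266,176)),(s,(228,239)),(s,(218,243))): print(np.linalg.solve(np.array([[np.cos(.104),-np.sin(.104)],[np.sin(.104),np.cos(.104)]]),ray(k,p,.01)[:2]*1000-[632.7,-38.3]))
print(robot.sign_off())"
```

```text
[-17.43832964 150.5205338 ]
[ -2.95928162 138.89820587]
[ 10.76624647 169.65377032]
the job is handed in; nothing more can be done
None
```

I handed the job in at about 57 s of the 210 s: both chips are in the tray, the scraper is upright in its rest, all three brown boards are loaded in the magazine (their catches checked by touch and force, since I had no picture views left), the ear defenders hang on the bar, and I never reached for the tin or the glue bottle.

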